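# Set up the drop-front desk and sort the clothes pegs

### The arm

A 6-joint arm with a two-finger parallel gripper is mounted at the origin on the work surface. World frame = base frame: x ahead of the robot, y to its left, z up, the work surface at z = 0. Lengths are in m, angles in rad, forces in N, time in s.
With the tool pointing down it reaches from about 0.35 to 0.775 m from the base axis. Payload 5.5 kg.
Tool frame: the origin (TCP) lies at the very end of the fingers, on their centre line; the grasp point (between the pads) lies 19 mm behind it; z points along the fingers, y is the line along which they close (so a half turn about z gives the same grasp; the last joint's range is limited). The gripper opens to 85 mm and grips with 20 to 120 N. Pads are 22 mm wide; open, the fingers measure 114 mm over their backs; the gripper's body (76 mm by 85 mm) begins 54 mm behind the grasp point. The pads swing forward as they close: fully open they stand 13 mm farther back than shut.
Start: joints at [1.028, 0.313, 0.046, 1.304, 0, 1.431], TCP at [0.225, 0.529, 0.231] pointing down, gripper open.
Joint ranges: [-2.76, 2.76], [-0.86, 1.69], [-1.03, 1.26], [-2.2, 2.34], [-1.47, 1.5], [-3.14, 3.14]. Speed limits (rad/s): [2.57, 2.57, 3.14, 3.14, 3.14, 3.14].

### API

Orientations are given as a unit quaternion [w, x, y, z].
In Python, from workcell import get_state, read_camera, hand_in gives the robot as it stands.
- The arm moves only by the tool send_rows, never from a script. Its argument "increments" is a list of rows, each an object of numbers: "dx", "dy", "dz": the shift along the world's x, y, z in units of 25 mm (1.0 is 25 mm); "roll": the turn about the world's z in units of 8 degrees (1.0 is 8 degrees); "claw": the opening, from -1 (shut) to 1 (fully open). In form: [{"dx": .., "dy": .., "dz": .., "roll": .., "claw": ..}, ...]. A call has exactly 5 rows; each row is the pose to reach, as a shift and turn from the pose commanded when the call began; what a row does not reach only later rows make up. A row lasts 1/8 s, in which the tool goes at most 62.5 mm and 10.7 degrees, less where a joint would pass 70% of its speed; a pose out of reach is approached as far as the arm can. A call with a gripper value outside its range is refused whole. The fingers move at their own pace and stop on an object; "grip_force" is the grip in N (left out, the last holds). Time passes only in rows, so rows that repeat a pose let the fingers close, or fill a call up. It gives the time, the measured TCP pose, the force, the opening and the grip force at its end, in the units of the state.
- get_state(): the state, without advancing time (a new reading comes with each control period).
- read_camera(name): name is "scene" or "top" or "wrist"; returns a dict with "image" (480x640x3 uint8, blue, green, red), "fx", "fy", "cx", "cy" (pixels), "dist_coeffs" ([k1, k2, p1, p2, k3] as OpenCV has them; the pictures are not rectified), "world_to_cam" (4x4, takes a point from world to camera coordinates). Camera axes: x right, y up, looking along -z (the intrinsics and any distortion apply to the point x, -y, -z); pixel columns grow to the right and rows downward; lengths in m; the calibration is good to about 2 mm. A picture is of the moment at which its call begins. There is no depth.
- hand_in(): hands the job in; it is judged then, once.
The state is a dict: "clock": time; "joint_pos": joint angles; "qvel": joint speeds; "tau": joint torques, N m; "tcp_pos": TCP position; "orientation": TCP orientation; "wrist_force": force on the tool from outside, world axes, zero at the start; "ft_torque": the same for the moment, N m; "finger_gap": finger opening in m; "grip_force": force on a finger pad.
Only numpy, scipy, OpenCV 4.12 (cv2) and the standard library are available. Lean on these libraries where they do the work, as an engineer would, in place of code of your own. Each camera call takes 0.05 s, during which the arm holds its last target. There are 200 camera calls.

### The job

Set up the laundry-room bureau: pull both support slides right out before you open the flap, then lower the flap gently until it lies level on them. Sort the wooden pegs from the counter: lay every sound peg (two straight, equal legs) flat on the lowered flap, none stacked on another, and put every faulty one (snapped, stubby or splayed legs) in the grey scrap tub. Leave the slides out and do not disturb the bottle, mug and jar.

Things in the scene. Friction and masses are not known exactly. Their poses are not given: they have to be found in the camera images.
- bureau: White table-top bureau fixed to the blue counter, 300 mm wide (y), 250 mm deep, 268 mm high, with a sloping drop-front flap. Origin on the counter under the middle of its front face; its -x points out of the front, towards the robot; z up. Below the flap the front is upright, 112 mm high.
- loper_left (a joint): Left (bureau's +y) support slide of wood in the bureau's front, 17 mm wide, 38 mm high, its top 98 mm above the counter. Metres pulled out along the bureau's -x: 0 home, 0.130 fully out; starts 0 to 0.03. About 2 N of friction; stays where it is left.
- loper_right (a joint): Right (bureau's -y) support slide of wood in the bureau's front, 17 mm wide, 38 mm high, its top 98 mm above the counter. Metres pulled out along the bureau's -x: 0 home, 0.130 fully out; starts 0 to 0.03. About 2 N of friction; stays where it is left.
- loper_left_knob (a point): Left: centre of the brass ball knob (28 mm across, on a 12 mm stem) on the end of that slide, 79 mm above the counter, 52 mm in front of the slide's end (which is level with the bureau's front at joint 0), 117 mm to the +y side of the bureau's middle. Axes as bureau.
- loper_right_knob (a point): Right: centre of the brass ball knob (28 mm across, on a 12 mm stem) on the end of that slide, 79 mm above the counter, 52 mm in front of the slide's end (which is level with the bureau's front at joint 0), 117 mm to the -y side of the bureau's middle. Axes as bureau.
- flap (a joint): Drop-front flap, 276 mm wide, 180 mm from hinge to free edge, 14 mm thick, 0.45 kg. Rad: 0 shut (leaning back 30 degrees from upright), 0.52 upright, 2.09 level on the pulled-out slides; starts 0 to 0.15. Damped hinge, 0.2 N m friction: stays where left until about 0.9, past about 1.2 sinks slowly by itself until it lies on the slides; with them in, it hangs lower.
- flap_hinge (a point): Middle of the flap's hinge line, 112 mm above the counter at the bureau's front face. Axes as flap_mid.
- flap_mid (a point): Middle of the flap's inner (writing) face, 90 mm from the hinge. Axes turn with the flap: z from hinge to free edge, y along the hinge (the bureau's y), x out of the writing face: straight up when the flap is level, that face then being 112 mm above the counter.
- flap_tab (a point): Centre of the brass pull tab standing 40 mm beyond the middle of the flap's free edge, in its plane: 60 mm wide (y), 12 mm thick. Point: 200 mm from the hinge along flap z, 7 mm to the outer side of the writing face. When shut it stands above the bureau's flat top (268 mm), which begins 10 mm behind the flap's top edge. Axes as flap_mid.
- peg_a: Sound wooden clothes peg 16 mm thick lying flat, cut from board: a round head 30 mm across, a waist 24 mm wide, then two straight equal legs; 113 mm long. Origin at mid-thickness in the waist (grip there, across y); x from the head (its end at -51 mm; waist from -34 to 10 mm) to the legs, z up. 35 g. May be absent.
- peg_b: Sound peg like peg_a. Origin at mid-thickness in the waist (grip there, across y); x from the head (its end at -51 mm; waist from -34 to 10 mm) to the legs, z up. 35 g. May be absent.
- peg_c: Sound peg like peg_a. Origin at mid-thickness in the waist (grip there, across y); x from the head (its end at -51 mm; waist from -34 to 10 mm) to the legs, z up. 35 g. May be absent.
- peg_snapped: Faulty wooden clothes peg 16 mm thick lying flat, cut from board: a round head 30 mm across, a waist 24 mm wide, then one full leg (to x = 62 mm) and one snapped off 12 mm from the waist. Origin at mid-thickness in the waist (grip there, across y); x from the head (its end at -51 mm; waist from -34 to 10 mm) to the legs, z up. 35 g. May be absent.
- peg_stub: Faulty wooden clothes peg 16 mm thick lying flat, cut from board: a round head 30 mm across, a waist 24 mm wide, then both legs snapped off 14 mm from the waist; only 75 mm long. Origin at mid-thickness in the waist (grip there, across y); x from the head (its end at -51 mm; waist from -34 to 10 mm) to the legs, z up. 35 g. May be absent.
- peg_splayed: Faulty wooden clothes peg 16 mm thick lying flat, cut from board: a round head 30 mm across, a waist 24 mm wide, then one straight leg (to x = 62 mm) and one bent outwards by 34 degrees, so 53 mm wide over the leg tips. Origin at mid-thickness in the waist (grip there, across y); x from the head (its end at -51 mm; waist from -34 to 10 mm) to the legs, z up. 35 g. May be absent.
- tub_in (a point): Middle of the inner floor (5 mm above the counter) of the grey open scrap tub, fixed, 170 mm (x) by 150 mm (y) outside, 85 mm high, walls 5 mm.
- detergent: Blue bottle, 72 mm across, 200 mm high, standing on the counter; bystander. Origin under its middle.
- mug: White mug, 80 mm across, 90 mm high; bystander. Origin under its middle.
- jar: Glass jar with brass lid, 70 mm across, 110 mm high; bystander. Origin under its middle.
Things that resemble listed ones, but are neither listed nor needed, are in the scene too. What is shaped like the peg_c but purple is not meant. What is shaped like the peg_snapped but green is not meant.

How it is judged:
By the outcome, as a careful person would: the job done as asked, in the order asked, and still so for the second after the job is handed in, with the robot touching nothing.
Of peg_a, peg_b, peg_c only 2 to 3 are there at a start; the rules pass over those that are not, and their reading is None.
Of peg_snapped, peg_stub, peg_splayed only 2 to 3 are there at a start; the rules pass over those that are not, and their reading is None.
At some moment in a run one of peg_a, peg_b, peg_c, peg_snapped, peg_stub, peg_splayed may be knocked a few centimetres aside while the robot is not near it.
Once in a run the grip may slacken for a moment while it holds something.
It also fails if it takes over 210 s, if anything falls off the work surface, if the arm or the gripper's body presses on something with over 40 N, if the wrist force passes 120 N, or if a joint passes its speed limit or range.

## Working session

There is one attempt and no reset: what is moved stays moved. The work goes in short steps, Python scripts to look and compute and a tool call to move; the robot and the scene stay as the last step left them, time stands still between calls to the robot, and variables do not carry over. Pictures are saved under pics/ and viewed, at most 14 in all, crops included, and the job is handed in when it is done.

Besides the shell and the picture viewer there is one more tool, called after ">>>" as name([rows], argument=value, ...), one row to a line, values as JSON. send_rows: Moves the arm, as the interface text tells. Its arguments: {"type":"object","properties":{"increments":{"type":"array","items":{"type":"object","properties":{"dx":{"type":"number"},"dy":{"type":"number"},"dz":{"type":"number"},"roll":{"type":"number"},"claw":{"type":"number"}}}},"grip_force":{"type":"number"}},"required":["increments"]}

```bash
ls; mkdir -p pics; cat > h.py <<'E'
import numpy as np, cv2
from workcell import get_state, read_camera, hand_in
def cam(n):
    return read_camera(n)
def ray(c,uv):
    K=np.array([[c["fx"],0,c["cx"]],[0,c["fy"],c["cy"]],[0,0,1.]])
    p=cv2.undistortPoints(np.array(uv,float).reshape(-1,1,2),K,np.array(c["dist_coeffs"],float)).reshape(-1,2)
    M=np.array(c["world_to_cam"]);R=M[:3,:3];o=-R.T@M[:3,3]
    d=np.c_[p[:,0],-p[:,1],-np.ones(len(p))]@R
    return o,d
def onz(c,uv,z):
    o,d=ray(c,uv); return o+d*((z-o[2])/d[:,2])[:,None]
def proj(c,P):
    K=np.array([[c["fx"],0,c["cx"]],[0,c["fy"],c["cy"]],[0,0,1.]])
    M=np.array(c["world_to_cam"]);q=np.asarray(P,float).reshape(-1,3)@M[:3,:3].T+M[:3,3]
    q=q*[1,-1,-1]
    return cv2.projectPoints(q,np.zeros(3),np.zeros(3),K,np.array(c["dist_coeffs"],float))[0].reshape(-1,2)
E
python3 - <<'E'
from h import *
for n in("scene","top"):
    c=cam(n);cv2.imwrite(f"pics/{n}0.png",c["image"]); M=np.array(c["world_to_cam"]);print(n,-M[:3,:3].T@M[:3,3],c["fx"])
print(get_state())
E
```

```text
pics
scene [ 1.25975176 -0.68736145  1.07423847] 517.549729341786
top [0.36703376 0.04810059 1.54160829] 598.884915113822
{'clock': 0.1, 'joint_pos': array([1.02839220e+00, 3.13949835e-01, 4.51024631e-02, 1.30359332e+00,
       1.60323395e-05, 1.43120104e+00]), 'qvel': array([ 0.00083122, -0.00234649,  0.0043919 ,  0.00128382,  0.00092363,
        0.00034605]), 'tau': array([ 2.64117523e-03, -4.81724811e+01,  2.99244797e+01,  1.27476698e-02,
       -8.76451782e-05,  3.10505482e-05]), 'tcp_pos': array([0.2251713 , 0.5285919 , 0.23048811]), 'orientation': array([-2.82516231e-04,  2.00045502e-01,  9.79786263e-01, -7.72159999e-04]), 'wrist_force': array([ 0.20148551, -0.62940368,  0.08639768]), 'ft_torque': array([-0.03008322,  0.06869389,  0.0344356 ]), 'grip_force': 0.0, 'finger_gap': 0.08518528128309405}
```

View pics/top0.png

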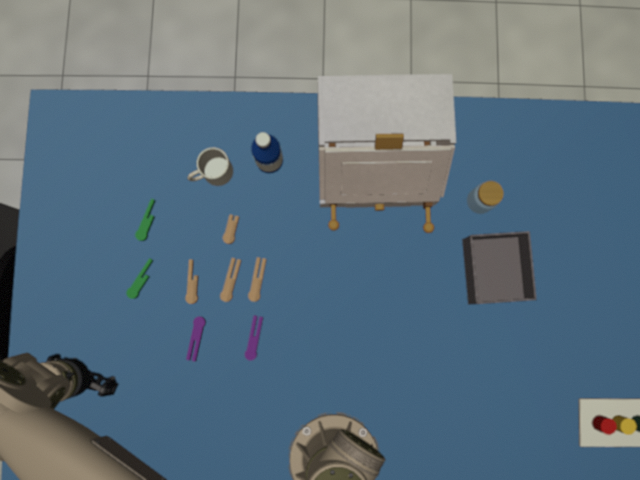

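View pics/scene0.png

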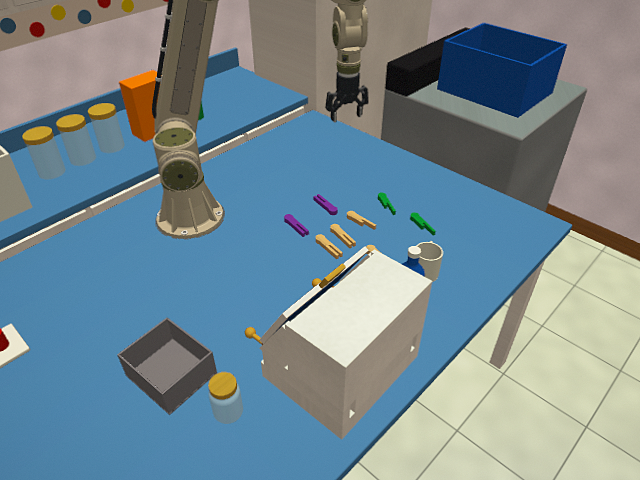

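Top view: sound pegs at (230,279) and (257,279), snapped at (192,280), stub at (230,229); green and purple lookalikes beside them. Bureau knobs at (334,225) and (429,227), tab at (389,141), tub around (500,268), bottle (266,150), mug (213,165), jar (489,194). The scene view agrees.

```bash
cat >> h.py <<'E'
def pegs(c,z=0.016,roi=None,show=False):
    im=c["image"];hsv=cv2.cvtColor(im,cv2.COLOR_BGR2HSV)
    m=cv2.inRange(hsv,(8,60,120),(22,190,255))
    if roi is not None:
        k=np.zeros_like(m);x0,x1,y0,y1=roi;k[y0:y1,x0:x1]=255;m&=k
    n,l,s,ce=cv2.connectedComponentsWithStats(m)
    out=[]
    for i in range(1,n):
        if s[i,4]<60: continue
        ys,xs=np.where(l==i);P=onz(c,np.c_[xs,ys],z)[:,:2]
        mu=P.mean(0);w,V=np.linalg.eigh(np.cov((P-mu).T));a=V[:,1];t=(P-mu)@a
        if t.max()-t.min()<0.05: continue
        # head end: denser (single wide lobe) -> mass is skewed; measure widths near ends
        b=np.array([-a[1],a[0]]);s2=(P-mu)@b
        def area(lo,hi): return ((t>=lo)&(t<hi)).sum()
        L=t.max()-t.min();e=0.03
        if area(t.min(),t.min()+e)<area(t.max()-e,t.max()+1): a=-a;t=-t
        near=t<t.min()+0.04   # head+waist pixels
        cen=P[near].mean(0)
        org=cen+a*((t.min()+0.051)-t[near].mean())
        out.append(dict(px=ce[i].round(0).tolist(),area=int(s[i,4]),len=round(float(L),3),wid=round(float(np.ptp(s2)),3),org=org.round(4).tolist(),yaw=round(float(np.degrees(np.arctan2(a[1],a[0]))),1)))
    return out
E
python3 - <<'E'
from h import *
c=cam("top")
for p in pegs(c): print(p)
im=c["image"];hsv=cv2.cvtColor(im,cv2.COLOR_BGR2HSV)
# brass
m=cv2.inRange(hsv,(8,150,80),(25,255,255));n,l,s,ce=cv2.connectedComponentsWithStats(m)
for i in range(1,n):
    if s[i,4]>15: print("brass",s[i],ce[i].round(1))
print("base",onz(c,[(335,458)],0))
print("bureau front top corners z=.112?",onz(c,[(320,205),(446,205)],.112),"top z=.268 back",onz(c,[(319,77),(450,75),(454,142),(320,142)],.268))
print("tub rim",onz(c,[(463,238),(529,233),(536,300),(469,304)],.085))
print("bottle",onz(c,[(263,139)],.2),"mug",onz(c,[(214,163)],.09),"jar",onz(c,[(490,194)],.11))
big=cv2.resize(im[60:320,120:560],None,fx=1.8,fy=1.8,interpolation=cv2.INTER_CUBIC);cv2.imwrite("pics/top1.png",big)
E
```

```text
{'px': [389.0, 136.0], 'area': 111, 'len': 0.071, 'wid': 0.008, 'org': [0.8301, -0.1439], 'yaw': -88.8}
{'px': [491.0, 193.0], 'area': 427, 'len': 0.06, 'wid': 0.059, 'org': [0.6865, -0.415], 'yaw': -81.7}
{'px': [333.0, 219.0], 'area': 120, 'len': 0.06, 'wid': 0.021, 'org': [0.632, 0.0175], 'yaw': 2.8}
{'px': [428.0, 221.0], 'area': 126, 'len': 0.063, 'wid': 0.021, 'org': [0.6297, -0.2279], 'yaw': 2.3}
{'px': [230.0, 230.0], 'area': 231, 'len': 0.071, 'wid': 0.026, 'org': [0.5882, 0.2766], 'yaw': -11.8}
{'px': [230.0, 282.0], 'area': 336, 'len': 0.11, 'wid': 0.027, 'org': [0.4391, 0.2759], 'yaw': -13.3}
{'px': [257.0, 281.0], 'area': 334, 'len': 0.109, 'wid': 0.027, 'org': [0.4416, 0.2072], 'yaw': -9.6}
{'px': [191.0, 286.0], 'area': 286, 'len': 0.11, 'wid': 0.026, 'org': [0.4316, 0.3756], 'yaw': 3.3}
{'px': [41.0, 449.0], 'area': 4417, 'len': 0.38, 'wid': 0.169, 'org': [0.1027, 0.823], 'yaw': -116.6}
{'px': [313.0, 429.0], 'area': 107, 'len': 0.087, 'wid': 0.032, 'org': [0.0683, 0.0598], 'yaw': 151.6}
{'px': [341.0, 422.0], 'area': 178, 'len': 0.089, 'wid': 0.031, 'org': [0.0925, -
[... 215 characters left out ...]
s [424 221   9  11  45] [428.2 226.7]
brass [613 417  24  17 282] [624.9 424.6]
base [[ 0.00205159 -0.00153013  0.        ]]
bureau front top corners z=.112? [[ 0.62320898  0.04994741  0.112     ]
 [ 0.63014858 -0.25583493  0.112     ]] top z=.268 back [[ 0.88444281  0.05821264  0.268     ]
 [ 0.89656109 -0.23410481  0.268     ]
 [ 0.74226648 -0.24125762  0.268     ]
 [ 0.73518772  0.05277269  0.268     ]]
tub rim [[ 0.55379308 -0.30325149  0.085     ]
 [ 0.56989013 -0.46788322  0.085     ]
 [ 0.40525435 -0.48229958  0.085     ]
 [ 0.39257549 -0.31711605  0.085     ]]
bottle [[0.75930068 0.18477417 0.2       ]] mug [[0.7276502 0.3160155 0.09     ]] jar [[ 0.66036589 -0.36455479  0.11      ]]
```

View pics/top1.png

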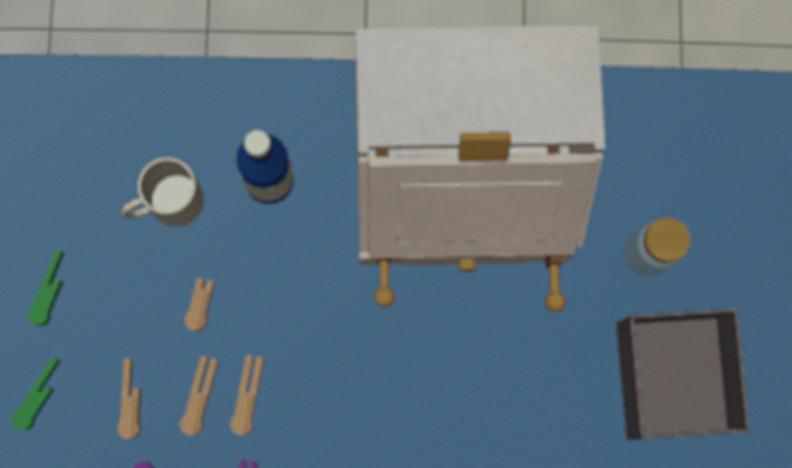

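The close-up confirms peg classes (two sound, one snapped, one stub), with knob centres at full-image (333.3,224.4) and (428.3,226.7), and the flap nearly shut.

```bash
python3 - <<'E'
from h import *
c=cam("top")
k=onz(c,[(333.4,224.2),(428.4,226.7)],.079);print(k)
for z in(.28,.29,.30): print(z,onz(c,[(389,141.5),(376.5,141.5),(401.5,141.5),(389,135),(389,148)],z).round(4).tolist())
print(onz(c,[(335,146),(440,146)],.268))
s=cam("scene");cv2.imwrite("pics/s1.png",cv2.resize(s["image"][200:400,200:460],None,fx=3,fy=3,interpolation=cv2.INTER_CUBIC))
print(proj(s,k))
E
```

```text
[[ 0.58179594  0.01589301  0.079     ]
 [ 0.58079549 -0.21891426  0.079     ]]
0.28 [[0.7363, -0.0969, 0.28], [0.7356, -0.0698, 0.28], [0.7369, -0.1241, 0.28], [0.7508, -0.0968, 0.28], [0.7217, -0.097, 0.28]]
0.29 [[0.7333, -0.0958, 0.29], [0.7327, -0.0688, 0.29], [0.734, -0.1227, 0.29], [0.7478, -0.0957, 0.29], [0.7189, -0.0958, 0.29]]
0.3 [[0.7304, -0.0946, 0.3], [0.7298, -0.0679, 0.3], [0.7311, -0.1213, 0.3], [0.7447, -0.0945, 0.3], [0.7161, -0.0947, 0.3]]
[[ 0.72688756  0.01978969  0.268     ]
 [ 0.73241063 -0.21031249  0.268     ]]
[[318.14095803 283.12110506]
 [251.32660239 332.46236656]]
```

View pics/s1.png

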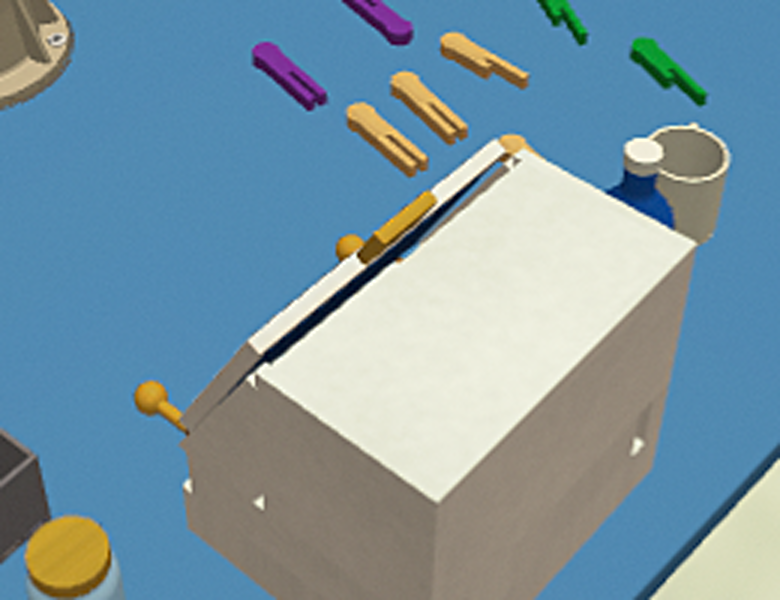

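>>> send_rows([
  {"dx": 1,"dy": -1.4,"roll": 0.6,"claw": 1},
  {"dx": 2,"dy": -2.8,"roll": 1.2,"claw": 1},
  {"dx": 3,"dy": -4.2,"roll": 1.8,"claw": 1},
  {"dx": 4,"dy": -5.6,"roll": 2.5,"claw": 1},
  {"dx": 4.8,"dy": -6.8,"roll": 3.1,"claw": 1},
])

```text
schema error: expected keys dx, dy, dz, roll, claw
```

>>> send_rows([
  {"dx": 1,"dy": -1.4,"claw": 1},
  {"dx": 2,"dy": -2.8,"claw": 1},
  {"dx": 3,"dy": -4.2,"claw": 1},
  {"dx": 4,"dy": -5.6,"claw": 1},
  {"dx": 4.8,"dy": -6.8,"claw": 1},
])

```text
schema error: expected keys dx, dy, dz, roll, claw
```

>>> send_rows([
  {"dx": 1,"dy": -1.4,"claw": 1},
  {"dx": 2,"dy": -2.8,"claw": 1},
  {"dx": 3.2,"dy": -4.5,"claw": 1},
  {"dx": 4.7,"dy": -6.9,"claw": 1},
  {"dx": 4.7,"dy": -6.9,"claw": 1},
])

```text
schema error: expected keys dx, dy, dz, roll, claw
```

All five keys are needed in every row.

>>> send_rows([
  {"dx": 1,"dy": -1.4,"dz": 0,"roll": 0.6,"claw": 1},
  {"dx": 2,"dy": -2.8,"dz": 0,"roll": 1.2,"claw": 1},
  {"dx": 3,"dy": -4.2,"dz": 0,"roll": 1.8,"claw": 1},
  {"dx": 4,"dy": -5.6,"dz": 0,"roll": 2.5,"claw": 1},
  {"dx": 4.8,"dy": -6.8,"dz": 0,"roll": 3.1,"claw": 1},
])

```text
clock: 0.88
tcp_pos: [0.3461, 0.3577, 0.2313]
orientation: [0.0, -0.016, 1.0, 0.0]
wrist_force: [0.4, 0.2, 0.2]
finger_gap: 0.0854
grip_force: 0.0
```

>>> send_rows([
  {"dx": 1,"dy": -1.4,"dz": 0,"roll": 0,"claw": 1},
  {"dx": 2,"dy": -2.8,"dz": 0,"roll": 0,"claw": 1},
  {"dx": 3,"dy": -4.2,"dz": 0,"roll": 0,"claw": 1},
  {"dx": 4,"dy": -5.6,"dz": 0,"roll": 0,"claw": 1},
  {"dx": 4.8,"dy": -6.8,"dz": 0,"roll": 0,"claw": 1},
])

```text
clock: 1.5
tcp_pos: [0.4662, 0.1876, 0.2313]
orientation: [0.0, -0.015, 1.0, 0.0]
wrist_force: [0.2, 0.9, 0.7]
finger_gap: 0.0855
grip_force: 0.0
```

>>> send_rows([
  {"dx": 1,"dy": -1.4,"dz": -0.2,"roll": 0,"claw": 1},
  {"dx": 2,"dy": -2.8,"dz": -0.5,"roll": 0,"claw": 1},
  {"dx": 3.2,"dy": -4.5,"dz": -0.8,"roll": 0,"claw": 1},
  {"dx": 4.7,"dy": -6.9,"dz": -1.2,"roll": 0,"claw": 1},
  {"dx": 4.7,"dy": -6.9,"dz": -1.2,"roll": 0,"claw": 1},
])

```text
clock: 2.12
tcp_pos: [0.5843, 0.0132, 0.2]
orientation: [-0.0, -0.013, 1.0, -0.0]
wrist_force: [-1.7, 1.3, -0.6]
finger_gap: 0.0854
grip_force: 0.0
```

>>> send_rows([
  {"dx": -0.1,"dy": 0.1,"dz": -1.4,"roll": 0,"claw": 1},
  {"dx": -0.1,"dy": 0.1,"dz": -2.8,"roll": 0,"claw": 1},
  {"dx": -0.1,"dy": 0.1,"dz": -4.2,"roll": 0,"claw": 1},
  {"dx": -0.1,"dy": 0.1,"dz": -5.2,"roll": 0,"claw": 1},
  {"dx": -0.1,"dy": 0.1,"dz": -5.6,"roll": 0,"claw": 1},
])

```text
clock: 2.75
tcp_pos: [0.5788, 0.0199, 0.0599]
orientation: [-0.002, -0.015, 1.0, 0.0]
wrist_force: [0.7, -0.9, -0.3]
finger_gap: 0.0853
grip_force: 0.0
```

>>> send_rows([
  {"dx": 0,"dy": 0,"dz": 0,"roll": 0,"claw": -1},
  {"dx": 0,"dy": 0,"dz": 0,"roll": 0,"claw": -1},
  {"dx": 0,"dy": 0,"dz": 0,"roll": 0,"claw": -1},
  {"dx": 0,"dy": 0,"dz": 0,"roll": 0,"claw": -1},
  {"dx": 0,"dy": 0,"dz": 0,"roll": 0,"claw": -1},
], grip_force=40)

```text
clock: 3.38
tcp_pos: [0.5823, 0.0147, 0.0635]
orientation: [0.002, -0.014, 1.0, -0.004]
wrist_force: [-0.7, -12.6, 5.6]
finger_gap: 0.0254
grip_force: 38.9
```

>>> send_rows([
  {"dx": 0,"dy": 0,"dz": 0,"roll": 0,"claw": -1},
  {"dx": -0.1,"dy": 0,"dz": 0,"roll": 0,"claw": -1},
  {"dx": -0.3,"dy": 0,"dz": 0,"roll": 0,"claw": -1},
  {"dx": -0.6,"dy": 0,"dz": 0,"roll": 0,"claw": -1},
  {"dx": -0.8,"dy": 0,"dz": 0,"roll": 0,"claw": -1},
])

```text
clock: 4.0
tcp_pos: [0.5635, 0.0139, 0.0636]
orientation: [0.003, -0.013, 1.0, -0.005]
wrist_force: [3.1, -16.3, 1.4]
finger_gap: 0.026
grip_force: 39.4
```

>>> send_rows([
  {"dx": -0.5,"dy": -0.15,"dz": 0,"roll": 0,"claw": -1},
  {"dx": -1,"dy": -0.2,"dz": 0,"roll": 0,"claw": -1},
  {"dx": -1.5,"dy": -0.2,"dz": 0,"roll": 0,"claw": -1},
  {"dx": -2,"dy": -0.2,"dz": 0,"roll": 0,"claw": -1},
  {"dx": -2.4,"dy": -0.2,"dz": 0,"roll": 0,"claw": -1},
])

```text
clock: 4.62
tcp_pos: [0.5027, 0.0113, 0.0635]
orientation: [0.003, -0.014, 1.0, -0.003]
wrist_force: [3.3, -10.6, 5.7]
finger_gap: 0.0255
grip_force: 40.3
```

>>> send_rows([
  {"dx": -0.2,"dy": 0,"dz": 0,"roll": 0,"claw": -1},
  {"dx": -0.4,"dy": 0,"dz": 0,"roll": 0,"claw": -1},
  {"dx": -0.6,"dy": 0,"dz": 0,"roll": 0,"claw": -1},
  {"dx": -0.8,"dy": 0,"dz": 0,"roll": 0,"claw": -1},
  {"dx": -0.8,"dy": 0,"dz": 0,"roll": 0,"claw": -1},
])

```text
clock: 5.25
tcp_pos: [0.4824, 0.0104, 0.0635]
orientation: [0.002, -0.014, 1.0, -0.004]
wrist_force: [0.8, -13.9, 7.5]
finger_gap: 0.0257
grip_force: 40.5
```

>>> send_rows([
  {"dx": -0.1,"dy": 0,"dz": 0,"roll": 0,"claw": -1},
  {"dx": -0.2,"dy": 0,"dz": 0,"roll": 0,"claw": -1},
  {"dx": -0.3,"dy": 0,"dz": 0,"roll": 0,"claw": -1},
  {"dx": -0.4,"dy": 0,"dz": 0,"roll": 0,"claw": -1},
  {"dx": -0.4,"dy": 0,"dz": 0,"roll": 0,"claw": -1},
])

```text
clock: 5.88
tcp_pos: [0.4729, 0.0101, 0.0634]
orientation: [0.003, -0.014, 1.0, -0.004]
wrist_force: [2.2, -14.3, 5.9]
finger_gap: 0.0255
grip_force: 39.0
```

>>> send_rows([
  {"dx": -0.1,"dy": -0.05,"dz": 0,"roll": 0,"claw": -1},
  {"dx": -0.2,"dy": -0.1,"dz": 0,"roll": 0,"claw": -1},
  {"dx": -0.3,"dy": -0.1,"dz": 0,"roll": 0,"claw": -1},
  {"dx": -0.4,"dy": -0.1,"dz": 0,"roll": 0,"claw": -1},
  {"dx": -0.4,"dy": -0.1,"dz": 0,"roll": 0,"claw": -1},
])

```text
clock: 6.5
tcp_pos: [0.4627, 0.0096, 0.0635]
orientation: [0.003, -0.015, 1.0, -0.002]
wrist_force: [0.2, -8.1, 8.1]
finger_gap: 0.0256
grip_force: 39.3
```

>>> send_rows([
  {"dx": -0.1,"dy": 0,"dz": 0,"roll": 0,"claw": -1},
  {"dx": -0.2,"dy": 0,"dz": 0,"roll": 0,"claw": -1},
  {"dx": -0.3,"dy": 0,"dz": 0,"roll": 0,"claw": -1},
  {"dx": -0.3,"dy": 0,"dz": 0,"roll": 0,"claw": -1},
  {"dx": -0.3,"dy": 0,"dz": 0,"roll": 0,"claw": -1},
])

```text
clock: 7.12
tcp_pos: [0.458, 0.0094, 0.0636]
orientation: [0.005, -0.015, 1.0, -0.002]
wrist_force: [9.4, -7.7, 0.4]
finger_gap: 0.0254
grip_force: 39.6
```

>>> send_rows([
  {"dx": -0.1,"dy": 0,"dz": 0,"roll": 0,"claw": -1},
  {"dx": -0.2,"dy": 0,"dz": 0,"roll": 0,"claw": -1},
  {"dx": -0.3,"dy": 0,"dz": 0,"roll": 0,"claw": -1},
  {"dx": -0.3,"dy": 0,"dz": 0,"roll": 0,"claw": -1},
  {"dx": -0.3,"dy": 0,"dz": 0,"roll": 0,"claw": -1},
])

```text
clock: 7.75
tcp_pos: [0.4579, 0.0093, 0.0639]
orientation: [0.011, -0.015, 1.0, -0.002]
wrist_force: [29.0, -5.6, -21.9]
finger_gap: 0.0255
grip_force: 41.0
```

>>> send_rows([
  {"dx": 0.4,"dy": 0,"dz": 0,"roll": 0,"claw": -1},
  {"dx": 0.4,"dy": 0,"dz": 0,"roll": 0,"claw": 1},
  {"dx": 0.4,"dy": 0,"dz": 0,"roll": 0,"claw": 1},
  {"dx": 0.4,"dy": 0,"dz": 0,"roll": 0,"claw": 1},
  {"dx": 0.4,"dy": 0,"dz": 0,"roll": 0,"claw": 1},
])

```text
clock: 8.38
tcp_pos: [0.4548, 0.0118, 0.0611]
orientation: [-0.0, -0.015, 1.0, 0.0]
wrist_force: [0.2, 0.8, 0.0]
finger_gap: 0.0854
grip_force: 0.0
```

>>> send_rows([
  {"dx": 0,"dy": 0,"dz": 0,"roll": 0,"claw": 1},
  {"dx": 0,"dy": 0,"dz": 1,"roll": 0,"claw": 1},
  {"dx": 0,"dy": 0,"dz": 2.5,"roll": 0,"claw": 1},
  {"dx": 0,"dy": 0,"dz": 4,"roll": 0,"claw": 1},
  {"dx": 0,"dy": 0,"dz": 5,"roll": 0,"claw": 1},
])

```text
clock: 9.0
tcp_pos: [0.4559, 0.0115, 0.1881]
orientation: [0.001, -0.015, 1.0, -0.0]
wrist_force: [0.2, -0.6, -0.4]
finger_gap: 0.0852
grip_force: 0.0
```

>>> send_rows([
  {"dx": 0.8,"dy": -1.8,"dz": 0,"roll": 0,"claw": 1},
  {"dx": 1.8,"dy": -3.6,"dz": 0,"roll": 0,"claw": 1},
  {"dx": 2.8,"dy": -5.4,"dz": 0,"roll": 0,"claw": 1},
  {"dx": 3.8,"dy": -7.2,"dz": 0,"roll": 0,"claw": 1},
  {"dx": 4.7,"dy": -9,"dz": 0,"roll": 0,"claw": 1},
])

```text
clock: 9.62
tcp_pos: [0.5736, -0.215, 0.1861]
orientation: [0.0, -0.015, 1.0, 0.0]
wrist_force: [0.2, 1.0, 0.7]
finger_gap: 0.0849
grip_force: 0.0
```

>>> send_rows([
  {"dx": 0,"dy": 0,"dz": 0,"roll": 0,"claw": 1},
  {"dx": 0,"dy": 0,"dz": 0,"roll": 0,"claw": 1},
  {"dx": 0,"dy": 0,"dz": 0,"roll": 0,"claw": 1},
  {"dx": 0,"dy": 0,"dz": 0,"roll": 0,"claw": 1},
  {"dx": 0,"dy": 0,"dz": 0,"roll": 0,"claw": 1},
])

```text
clock: 10.25
tcp_pos: [0.5729, -0.2128, 0.1867]
orientation: [0.0, -0.015, 1.0, -0.0]
wrist_force: [-0.4, 0.6, -0.6]
finger_gap: 0.0855
grip_force: 0.0
```

>>> send_rows([
  {"dx": 0.3,"dy": -0.3,"dz": -1,"roll": 0,"claw": 1},
  {"dx": 0.3,"dy": -0.3,"dz": -2.4,"roll": 0,"claw": 1},
  {"dx": 0.3,"dy": -0.3,"dz": -3.8,"roll": 0,"claw": 1},
  {"dx": 0.3,"dy": -0.3,"dz": -4.7,"roll": 0,"claw": 1},
  {"dx": 0.3,"dy": -0.3,"dz": -5.1,"roll": 0,"claw": 1},
])

```text
clock: 10.88
tcp_pos: [0.5796, -0.2203, 0.0575]
orientation: [-0.001, -0.015, 1.0, 0.001]
wrist_force: [0.2, 0.7, 0.4]
finger_gap: 0.0857
grip_force: 0.0
```

>>> send_rows([
  {"dx": 0,"dy": 0,"dz": 0,"roll": 0,"claw": -1},
  {"dx": 0,"dy": 0,"dz": 0,"roll": 0,"claw": -1},
  {"dx": 0,"dy": 0,"dz": 0,"roll": 0,"claw": -1},
  {"dx": 0,"dy": 0,"dz": 0,"roll": 0,"claw": -1},
  {"dx": 0,"dy": 0,"dz": 0,"roll": 0,"claw": -1},
])

```text
clock: 11.5
tcp_pos: [0.5812, -0.2198, 0.0604]
orientation: [0.001, -0.015, 1.0, 0.001]
wrist_force: [-0.2, 5.2, 5.5]
finger_gap: 0.0259
grip_force: 39.0
```

>>> send_rows([
  {"dx": 0,"dy": 0,"dz": 0,"roll": 0,"claw": -1},
  {"dx": -0.2,"dy": 0,"dz": 0,"roll": 0,"claw": -1},
  {"dx": -0.6,"dy": 0,"dz": 0,"roll": 0,"claw": -1},
  {"dx": -1,"dy": 0,"dz": 0,"roll": 0,"claw": -1},
  {"dx": -1.2,"dy": 0,"dz": 0,"roll": 0,"claw": -1},
])

```text
clock: 12.12
tcp_pos: [0.5511, -0.221, 0.0604]
orientation: [0.002, -0.015, 1.0, -0.0]
wrist_force: [1.6, 2.3, 5.0]
finger_gap: 0.0257
grip_force: 39.4
```

>>> send_rows([
  {"dx": -0.5,"dy": 0,"dz": 0,"roll": 0,"claw": -1},
  {"dx": -1,"dy": -0.05,"dz": 0,"roll": 0,"claw": -1},
  {"dx": -1.5,"dy": -0.05,"dz": 0,"roll": 0,"claw": -1},
  {"dx": -2,"dy": -0.1,"dz": 0,"roll": 0,"claw": -1},
  {"dx": -2.3,"dy": -0.1,"dz": 0,"roll": 0,"claw": -1},
])

```text
clock: 12.75
tcp_pos: [0.4933, -0.2235, 0.0603]
orientation: [0.001, -0.015, 1.0, -0.0]
wrist_force: [3.0, 4.1, 7.5]
finger_gap: 0.0256
grip_force: 39.5
```

>>> send_rows([
  {"dx": -0.3,"dy": 0,"dz": 0,"roll": 0,"claw": -1},
  {"dx": -0.6,"dy": -0.05,"dz": 0,"roll": 0,"claw": -1},
  {"dx": -0.9,"dy": -0.05,"dz": 0,"roll": 0,"claw": -1},
  {"dx": -1,"dy": -0.05,"dz": 0,"roll": 0,"claw": -1},
  {"dx": -1,"dy": -0.05,"dz": 0,"roll": 0,"claw": -1},
])

```text
clock: 13.38
tcp_pos: [0.4683, -0.2245, 0.0603]
orientation: [0.001, -0.015, 1.0, 0.0]
wrist_force: [0.9, 4.3, 9.4]
finger_gap: 0.0261
grip_force: 39.6
```

>>> send_rows([
  {"dx": -0.1,"dy": 0,"dz": 0,"roll": 0,"claw": -1},
  {"dx": -0.2,"dy": 0,"dz": 0,"roll": 0,"claw": -1},
  {"dx": -0.3,"dy": 0,"dz": 0,"roll": 0,"claw": -1},
  {"dx": -0.4,"dy": 0,"dz": 0,"roll": 0,"claw": -1},
  {"dx": -0.4,"dy": 0,"dz": 0,"roll": 0,"claw": -1},
])

```text
clock: 14.0
tcp_pos: [0.4682, -0.2246, 0.0607]
orientation: [0.011, -0.017, 1.0, 0.001]
wrist_force: [30.3, 8.8, -12.8]
finger_gap: 0.0255
grip_force: 40.4
```

>>> send_rows([
  {"dx": 0.4,"dy": 0,"dz": 0,"roll": 0,"claw": -1},
  {"dx": 0.4,"dy": 0,"dz": 0,"roll": 0,"claw": 1},
  {"dx": 0.4,"dy": 0,"dz": 0,"roll": 0,"claw": 1},
  {"dx": 0.4,"dy": 0,"dz": 0,"roll": 0,"claw": 1},
  {"dx": 0.4,"dy": 0,"dz": 0,"roll": 0,"claw": 1},
])

```text
clock: 14.62
tcp_pos: [0.4674, -0.2249, 0.0587]
orientation: [-0.0, -0.015, 1.0, 0.0]
wrist_force: [0.1, -0.0, -0.3]
finger_gap: 0.0852
grip_force: 0.0
```

>>> send_rows([
  {"dx": 0,"dy": 0,"dz": 1,"roll": 0,"claw": 1},
  {"dx": 0,"dy": 0,"dz": 3,"roll": 0,"claw": 1},
  {"dx": 0,"dy": 0,"dz": 5,"roll": 0,"claw": 1},
  {"dx": 0,"dy": 0,"dz": 7,"roll": 0,"claw": 1},
  {"dx": 0,"dy": 0,"dz": 9,"roll": 0,"claw": 1},
])

```text
clock: 15.25
tcp_pos: [0.4675, -0.2247, 0.2855]
orientation: [0.0, -0.015, 1.0, -0.0]
wrist_force: [0.2, -0.5, 0.1]
finger_gap: 0.0856
grip_force: 0.0
```

>>> send_rows([
  {"dx": 1,"dy": 1,"dz": 1,"roll": 0,"claw": 1},
  {"dx": 2,"dy": 2,"dz": 2,"roll": 0,"claw": 1},
  {"dx": 3,"dy": 3,"dz": 3,"roll": 0,"claw": 1},
  {"dx": 4,"dy": 4,"dz": 3,"roll": 0,"claw": 1},
  {"dx": 5,"dy": 5,"dz": 3,"roll": 0,"claw": 1},
])

```text
clock: 15.88
tcp_pos: [0.5937, -0.0991, 0.3592]
orientation: [0.0, -0.015, 1.0, -0.0]
wrist_force: [-0.2, -0.2, -0.4]
finger_gap: 0.0852
grip_force: 0.0
```

>>> send_rows([
  {"dx": 1.5,"dy": 0.2,"dz": 0,"roll": 0,"claw": 1},
  {"dx": 3,"dy": 0.2,"dz": 0,"roll": 0,"claw": 1},
  {"dx": 4.5,"dy": 0.2,"dz": 0,"roll": 0,"claw": 1},
  {"dx": 5.5,"dy": 0.2,"dz": 0,"roll": 0,"claw": 1},
  {"dx": 5.5,"dy": 0.2,"dz": 0,"roll": 0,"claw": 1},
])

```text
clock: 16.5
tcp_pos: [0.7327, -0.0953, 0.3536]
orientation: [-0.002, -0.015, 1.0, 0.001]
wrist_force: [0.7, 0.5, 0.1]
finger_gap: 0.085
grip_force: 0.0
```

```bash
python3 - <<'E'
from h import *
c=cam("top");w=cam("wrist")
cv2.imwrite("pics/t2.png",np.hstack([cv2.resize(c["image"][60:260,280:520],(480,400)),cv2.resize(w["image"],(320,240))[:240] if 0 else np.vstack([cv2.resize(w["image"],(320,240)),np.zeros((160,320,3),np.uint8)])]))
s=get_state();print(s["tcp_pos"],s["joint_pos"])
E
```

```text
[ 0.73027437 -0.0949718   0.35741435] [-2.38136384e-01  8.10416856e-01  1.20168354e+00  1.96427014e+00
 -8.57383512e-05 -2.68067261e-01]
```

View pics/t2.png

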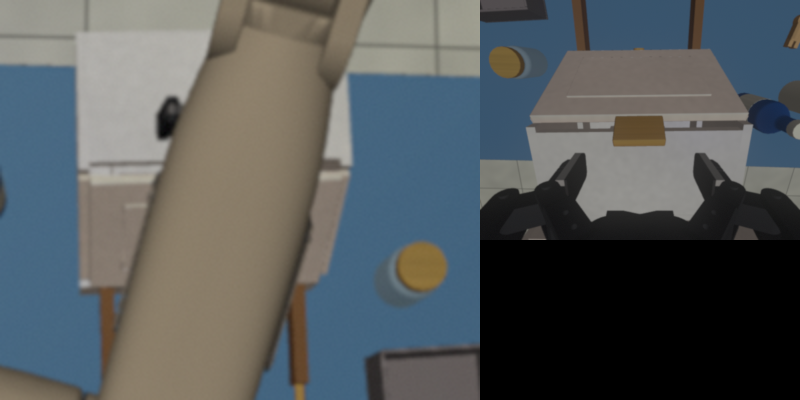

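```bash
cat >> h.py <<'E'
YAW=np.radians(2.5);H=np.array([.645,-.099,.112])
def flap(q,s,n,y=0):  # s along flap, n outward, y lateral -> world
    t=q-np.pi/6; d=np.array([-np.sin(t),np.cos(t)]);o=np.array([-np.cos(t),-np.sin(t)])
    u=s*d+n*o
    return H+np.array([np.cos(YAW)*u[0]-np.sin(YAW)*y,np.sin(YAW)*u[0]+np.cos(YAW)*y,u[1]])
E
python3 - <<'E'
from h import *
w=cam("wrist");im=w["image"];hsv=cv2.cvtColor(im,cv2.COLOR_BGR2HSV)
m=cv2.inRange(hsv,(10,130,60),(30,255,255));m[:, :250]=0;m[:,400:]=0;m[:200]=0
ys,xs=np.where(m>0);print(xs.min(),xs.max(),ys.min(),ys.max());print([int(im[r,320].sum()) for r in range(225,300,3)])
for q in(0,.05,.1,.15):
    print(q,[proj(w,flap(q,s,n))[0].round(0).tolist() for s,n in((.22,1e-3),(.22,.013),(.18,.001),(.18,.013))],"flap edge",proj(w,flap(q,.18,0))[0].round(),proj(w,flap(q,.18,.014))[0].round(),flap(q,.205,.006).round(3))
E
```

```text
268 367 234 290
[322, 363, 381, 216, 203, 211, 208, 208, 210, 215, 212, 210, 214, 213, 211, 215, 216, 220, 242, 273, 273, 269, 280, 410, 422]
0 [[321.0, 299.0], [321.0, 288.0], [320.0, 249.0], [320.0, 237.0]] flap edge [320. 250.] [320. 236.] [ 0.742 -0.095  0.293]
0.05 [[321.0, 288.0], [320.0, 275.0], [320.0, 240.0], [320.0, 226.0]] flap edge [320. 241.] [320. 225.] [ 0.733 -0.095  0.297]
0.1 [[320.0, 276.0], [320.0, 260.0], [320.0, 229.0], [320.0, 214.0]] flap edge [320. 230.] [320. 213.] [ 0.724 -0.096  0.301]
0.15 [[320.0, 261.0], [320.0, 244.0], [320.0, 218.0], [320.0, 201.0]] flap edge [320. 219.] [320. 200.] [ 0.714 -0.096  0.305]
```

>>> send_rows([
  {"dx": 0.2,"dy": 0,"dz": -0.8,"roll": 0,"claw": 1},
  {"dx": 0.2,"dy": 0,"dz": -1.6,"roll": 0,"claw": 1},
  {"dx": 0.2,"dy": 0,"dz": -2.4,"roll": 0,"claw": 1},
  {"dx": 0.2,"dy": 0,"dz": -3,"roll": 0,"claw": 1},
  {"dx": 0.2,"dy": 0,"dz": -3.2,"roll": 0,"claw": 1},
])

```text
clock: 17.27
tcp_pos: [0.7331, -0.0945, 0.2805]
orientation: [0.0, -0.015, 1.0, -0.0]
wrist_force: [-1.3, 0.4, 0.6]
finger_gap: 0.0858
grip_force: 0.0
```

>>> send_rows([
  {"dx": 0,"dy": 0,"dz": 0,"roll": 0,"claw": 1},
  {"dx": 0,"dy": 0,"dz": 0,"roll": 0,"claw": -1},
  {"dx": 0,"dy": 0,"dz": 0,"roll": 0,"claw": -1},
  {"dx": 0,"dy": 0,"dz": 0,"roll": 0,"claw": -1},
  {"dx": 0,"dy": 0,"dz": 0,"roll": 0,"claw": -1},
], grip_force=30)

```text
clock: 17.9
tcp_pos: [0.7364, -0.096, 0.2803]
orientation: [0.002, -0.015, 1.0, -0.001]
wrist_force: [2.0, -4.2, 6.0]
finger_gap: 0.0592
grip_force: 34.8
```

```bash
python3 - <<'E'
from h import *
s=get_state();print(s["tcp_pos"],s["joint_pos"],s["grip_force"])
q0=.035;p0=flap(q0,.205,.006)
for q in np.arange(.035,1.4,.09): print(round(q,3),((flap(q,.205,.006)-p0)/.025).round(2))
E
```

```text
[ 0.73638122 -0.09595682  0.28027793] [-2.36912474e-01  6.98596747e-01  7.85011513e-01  1.65337533e+00
 -1.48564679e-03 -2.66656357e-01] 34.783244132995605
0.035 [0. 0. 0.]
0.125 [-0.67 -0.03  0.3 ]
0.215 [-1.37 -0.06  0.53]
0.305 [-2.09 -0.09  0.7 ]
0.395 [-2.82 -0.12  0.81]
0.485 [-3.56 -0.16  0.85]
0.575 [-4.29 -0.19  0.82]
0.665 [-5.03 -0.22  0.73]
0.755 [-5.75 -0.25  0.57]
0.845 [-6.45 -0.28  0.35]
0.935 [-7.13 -0.31  0.07]
1.025 [-7.78 -0.34 -0.28]
1.115 [-8.4  -0.37 -0.68]
1.205 [-8.98 -0.39 -1.14]
1.295 [-9.52 -0.42 -1.64]
1.385 [-10.01  -0.44  -2.19]
```

>>> send_rows([
  {"dx": -0.3,"dy": 0,"dz": 0.15,"roll": 0,"claw": -1},
  {"dx": -0.67,"dy": -0.03,"dz": 0.3,"roll": 0,"claw": -1},
  {"dx": -1.02,"dy": -0.05,"dz": 0.42,"roll": 0,"claw": -1},
  {"dx": -1.37,"dy": -0.06,"dz": 0.53,"roll": 0,"claw": -1},
  {"dx": -1.73,"dy": -0.08,"dz": 0.62,"roll": 0,"claw": -1},
])

```text
clock: 18.52
tcp_pos: [0.6939, -0.0977, 0.2952]
orientation: [0.002, -0.015, 1.0, -0.001]
wrist_force: [4.0, -3.4, 1.9]
finger_gap: 0.0591
grip_force: 34.7
```

>>> send_rows([
  {"dx": -0.36,"dy": -0.01,"dz": 0.08,"roll": 0,"claw": -1},
  {"dx": -0.72,"dy": -0.03,"dz": 0.14,"roll": 0,"claw": -1},
  {"dx": -1.09,"dy": -0.04,"dz": 0.19,"roll": 0,"claw": -1},
  {"dx": -1.46,"dy": -0.06,"dz": 0.22,"roll": 0,"claw": -1},
  {"dx": -1.83,"dy": -0.08,"dz": 0.23,"roll": 0,"claw": -1},
])

```text
clock: 19.15
tcp_pos: [0.648, -0.0996, 0.3012]
orientation: [0.002, -0.015, 1.0, -0.001]
wrist_force: [4.4, -3.7, 3.6]
finger_gap: 0.0594
grip_force: 35.3
```

Following the arc well (now q≈0.485). Continue.

>>> send_rows([
  {"dx": -0.36,"dy": -0.01,"dz": 0,"roll": 0,"claw": -1},
  {"dx": -0.73,"dy": -0.03,"dz": -0.03,"roll": 0,"claw": -1},
  {"dx": -1.1,"dy": -0.05,"dz": -0.07,"roll": 0,"claw": -1},
  {"dx": -1.47,"dy": -0.06,"dz": -0.12,"roll": 0,"claw": -1},
  {"dx": -1.83,"dy": -0.08,"dz": -0.2,"roll": 0,"claw": -1},
])

```text
clock: 19.77
tcp_pos: [0.6022, -0.1016, 0.2971]
orientation: [0.003, -0.015, 1.0, -0.001]
wrist_force: [1.9, -4.0, 9.3]
finger_gap: 0.0591
grip_force: 36.0
```

>>> send_rows([
  {"dx": -0.36,"dy": -0.01,"dz": -0.08,"roll": 0,"claw": -1},
  {"dx": -0.71,"dy": -0.03,"dz": -0.18,"roll": 0,"claw": -1},
  {"dx": -1.06,"dy": -0.05,"dz": -0.3,"roll": 0,"claw": -1},
  {"dx": -1.4,"dy": -0.06,"dz": -0.43,"roll": 0,"claw": -1},
  {"dx": -1.74,"dy": -0.08,"dz": -0.58,"roll": 0,"claw": -1},
])

```text
clock: 20.4
tcp_pos: [0.5582, -0.1034, 0.283]
orientation: [0.002, -0.015, 1.0, -0.001]
wrist_force: [-0.7, -3.3, 8.4]
finger_gap: 0.0593
grip_force: 37.3
```

>>> send_rows([
  {"dx": -0.33,"dy": -0.01,"dz": -0.17,"roll": 0,"claw": -1},
  {"dx": -0.65,"dy": -0.03,"dz": -0.35,"roll": 0,"claw": -1},
  {"dx": -0.96,"dy": -0.04,"dz": -0.54,"roll": 0,"claw": -1},
  {"dx": -1.27,"dy": -0.06,"dz": -0.75,"roll": 0,"claw": -1},
  {"dx": -1.57,"dy": -0.07,"dz": -0.98,"roll": 0,"claw": -1},
])

```text
clock: 21.02
tcp_pos: [0.5176, -0.1052, 0.2586]
orientation: [0.001, -0.015, 1.0, -0.001]
wrist_force: [-6.0, -3.8, 11.7]
finger_gap: 0.0592
grip_force: 40.0
```

>>> send_rows([
  {"dx": -0.24,"dy": -0.01,"dz": -0.16,"roll": 0,"claw": -1},
  {"dx": -0.47,"dy": -0.02,"dz": -0.34,"roll": 0,"claw": -1},
  {"dx": -0.7,"dy": -0.03,"dz": -0.54,"roll": 0,"claw": -1},
  {"dx": -0.92,"dy": -0.04,"dz": -0.74,"roll": 0,"claw": -1},
  {"dx": -1.08,"dy": -0.05,"dz": -0.9,"roll": 0,"claw": -1},
])

```text
clock: 21.65
tcp_pos: [0.4904, -0.1063, 0.2345]
orientation: [0.0, -0.015, 1.0, -0.001]
wrist_force: [-5.4, -4.2, 8.0]
finger_gap: 0.0593
grip_force: 41.0
```

>>> send_rows([
  {"dx": 0,"dy": 0,"dz": 0,"roll": 0,"claw": -1},
  {"dx": 0,"dy": 0,"dz": 0,"roll": 0,"claw": 1},
  {"dx": 0,"dy": 0,"dz": 0,"roll": 0,"claw": 1},
  {"dx": 0,"dy": 0,"dz": 0,"roll": 0,"claw": 1},
  {"dx": 0,"dy": 0,"dz": 0.3,"roll": 0,"claw": 1},
])

```text
clock: 22.28
tcp_pos: [0.4906, -0.1054, 0.2407]
orientation: [-0.001, -0.015, 1.0, 0.0]
wrist_force: [-0.9, -0.3, -0.2]
finger_gap: 0.0856
grip_force: 0.0
```

>>> send_rows([
  {"dx": 0,"dy": 0,"dz": 1,"roll": 0,"claw": 1},
  {"dx": 0,"dy": 0,"dz": 2,"roll": 0,"claw": 1},
  {"dx": 0,"dy": 0.5,"dz": 3,"roll": 0,"claw": 1},
  {"dx": 0,"dy": 1.5,"dz": 3,"roll": 0,"claw": 1},
  {"dx": 0,"dy": 3,"dz": 3,"roll": 0,"claw": 1},
])

```text
clock: 22.9
tcp_pos: [0.4914, -0.0306, 0.317]
orientation: [0.001, -0.014, 1.0, -0.0]
wrist_force: [-0.2, 0.0, -0.7]
finger_gap: 0.0854
grip_force: 0.0
```

>>> send_rows([
  {"dx": 0,"dy": 1,"dz": -0.5,"roll": 0,"claw": 1},
  {"dx": 0,"dy": 2,"dz": -1,"roll": 0,"claw": 1},
  {"dx": 0,"dy": 3,"dz": -1.5,"roll": 0,"claw": 1},
  {"dx": 0,"dy": 4,"dz": -2,"roll": 0,"claw": 1},
  {"dx": 0,"dy": 5,"dz": -2,"roll": 0,"claw": 1},
])

```text
clock: 23.52
tcp_pos: [0.4904, 0.0952, 0.2655]
orientation: [-0.001, -0.015, 1.0, 0.0]
wrist_force: [0.4, -0.9, -0.4]
finger_gap: 0.0853
grip_force: 0.0
```

```bash
python3 - <<'E'
from h import *
c=cam("top")
for p in pegs(c,roi=(100,310,190,400)): print(p)
s=get_state();print(s["tcp_pos"],s["clock"])
w=cam("scene");cv2.imwrite("pics/s3.png",w["image"][150:,120:560]);cv2.imwrite("pics/t3.png",c["image"])
E
```

```text
{'px': [256.0, 207.0], 'area': 250, 'len': 0.083, 'wid': 0.035, 'org': [0.6159, 0.2171], 'yaw': 173.2}
{'px': [307.0, 210.0], 'area': 117, 'len': 0.094, 'wid': 0.012, 'org': [0.6177, 0.0829], 'yaw': 179.3}
{'px': [278.0, 299.0], 'area': 7714, 'len': 0.52, 'wid': 0.194, 'org': [0.6127, 0.1411], 'yaw': 178.9}
{'px': [230.0, 230.0], 'area': 229, 'len': 0.071, 'wid': 0.027, 'org': [0.5882, 0.2766], 'yaw': -12.2}
{'px': [191.0, 286.0], 'area': 282, 'len': 0.11, 'wid': 0.026, 'org': [0.4316, 0.3756], 'yaw': 3.3}
[0.49044733 0.09749527 0.26603057] 23.575
```

View pics/s3.png

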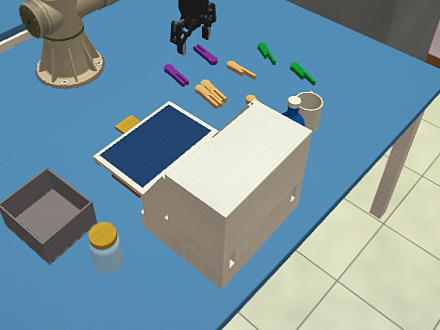

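The flap is nearly level on the slides with its blue writing face up. The two sound pegs at crop (205,92)/(214,97) are now side by side, so one was knocked. The stub comes first, and I'll look at those later.

>>> send_rows([
  {"dx": 0.8,"dy": 1.4,"dz": -1,"roll": -0.4,"claw": 1},
  {"dx": 1.6,"dy": 2.9,"dz": -2,"roll": -0.8,"claw": 1},
  {"dx": 2.4,"dy": 4.4,"dz": -3,"roll": -1.2,"claw": 1},
  {"dx": 3.2,"dy": 5.8,"dz": -4,"roll": -1.6,"claw": 1},
  {"dx": 3.9,"dy": 7.2,"dz": -5,"roll": -1.7,"claw": 1},
])

```text
clock: 24.25
tcp_pos: [0.5897, 0.2748, 0.1407]
orientation: [0.0, 0.104, 0.995, 0.0]
wrist_force: [0.0, -0.8, -0.4]
finger_gap: 0.0854
grip_force: 0.0
```

>>> send_rows([
  {"dx": 0,"dy": 0,"dz": 0,"roll": 0,"claw": 0.6},
  {"dx": 0,"dy": 0,"dz": -1.2,"roll": 0,"claw": 0.4},
  {"dx": 0,"dy": 0,"dz": -2.6,"roll": 0,"claw": 0.4},
  {"dx": 0,"dy": 0,"dz": -4,"roll": 0,"claw": 0.4},
  {"dx": 0,"dy": 0,"dz": -4.6,"roll": 0,"claw": 0.4},
])

```text
clock: 24.88
tcp_pos: [0.5875, 0.2727, 0.0251]
orientation: [-0.001, 0.104, 0.995, -0.001]
wrist_force: [0.5, 0.5, -0.2]
finger_gap: 0.0598
grip_force: 0.0
```

```bash
python3 - <<'E'
from h import *
s=get_state();print(s["tcp_pos"],s["finger_gap"],s["wrist_force"])
w=cam("wrist");c=cam("top")
cv2.imwrite("pics/w4.png",np.hstack([cv2.resize(w["image"],(400,300)),cv2.resize(c["image"][190:340,140:340],(400,300))]))
E
```

```text
[0.58754766 0.27270371 0.02514983] 0.059800818088390065 [ 0.52788514  0.51007538 -0.15014473]
```

View pics/w4.png

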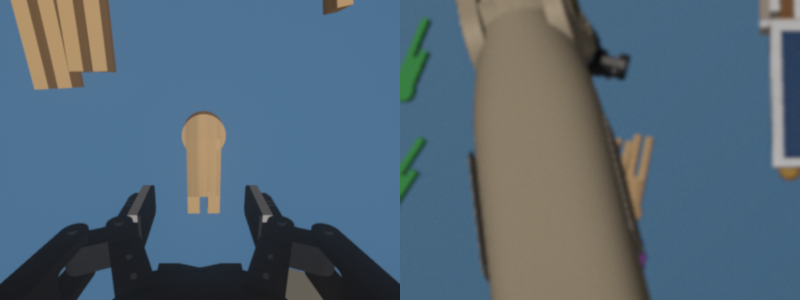

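Wrist view: the stub is centred between the fingers. Top crop: the two sound pegs lie touching, side by side. Lower and grip.

>>> send_rows([
  {"dx": 0,"dy": 0,"dz": -0.4,"roll": 0,"claw": 0.4},
  {"dx": 0,"dy": 0,"dz": -0.8,"roll": 0,"claw": 0.4},
  {"dx": 0,"dy": 0,"dz": -0.8,"roll": 0,"claw": -1},
  {"dx": 0,"dy": 0,"dz": -0.8,"roll": 0,"claw": -1},
  {"dx": 0,"dy": 0,"dz": -0.8,"roll": 0,"claw": -1},
], grip_force=50)

```text
clock: 25.6
tcp_pos: [0.5889, 0.2745, 0.0067]
orientation: [0.001, 0.103, 0.995, 0.0]
wrist_force: [-0.1, 1.3, 0.1]
finger_gap: 0.0223
grip_force: 49.9
```

>>> send_rows([
  {"dx": 0,"dy": 0,"dz": 0,"roll": 0,"claw": -1},
  {"dx": 0,"dy": 0,"dz": 0,"roll": 0,"claw": -1},
  {"dx": 0,"dy": 0,"dz": 0.5,"roll": 0,"claw": -1},
  {"dx": 0,"dy": 0,"dz": 1.5,"roll": 0,"claw": -1},
  {"dx": 0,"dy": 0,"dz": 3,"roll": 0,"claw": -1},
])

```text
clock: 26.22
tcp_pos: [0.5873, 0.2738, 0.081]
orientation: [-0.001, 0.104, 0.995, -0.001]
wrist_force: [-0.3, -0.0, -1.2]
finger_gap: 0.0225
grip_force: 50.0
```

>>> send_rows([
  {"dx": 0,"dy": -1,"dz": 1.4,"roll": 0,"claw": -1},
  {"dx": -0.4,"dy": -2.6,"dz": 2.8,"roll": 0,"claw": -1},
  {"dx": -0.8,"dy": -4.6,"dz": 4.2,"roll": 0,"claw": -1},
  {"dx": -1.1,"dy": -6.6,"dz": 5.2,"roll": 0,"claw": -1},
  {"dx": -1.4,"dy": -8.6,"dz": 5.2,"roll": 0,"claw": -1},
])

```text
clock: 26.85
tcp_pos: [0.5544, 0.0578, 0.2145]
orientation: [0.003, 0.103, 0.995, 0.0]
wrist_force: [0.2, -0.9, -0.6]
finger_gap: 0.0222
grip_force: 50.0
```

>>> send_rows([
  {"dx": -0.3,"dy": -2,"dz": 0,"roll": 0,"claw": -1},
  {"dx": -0.6,"dy": -4,"dz": 0,"roll": 0,"claw": -1},
  {"dx": -0.9,"dy": -6,"dz": 0,"roll": 0,"claw": -1},
  {"dx": -1.2,"dy": -8,"dz": 0,"roll": 0,"claw": -1},
  {"dx": -1.5,"dy": -10,"dz": 0,"roll": 0,"claw": -1},
])

```text
clock: 27.48
tcp_pos: [0.5153, -0.1923, 0.2118]
orientation: [0.0, 0.104, 0.995, -0.0]
wrist_force: [0.9, -0.3, -0.4]
finger_gap: 0.0225
grip_force: 50.0
```

>>> send_rows([
  {"dx": -0.3,"dy": -2,"dz": 0,"roll": 0,"claw": -1},
  {"dx": -0.6,"dy": -4,"dz": 0,"roll": 0,"claw": -1},
  {"dx": -0.9,"dy": -6,"dz": 0,"roll": 0,"claw": -1},
  {"dx": -1.4,"dy": -8,"dz": 0,"roll": 0,"claw": -1},
  {"dx": -1.4,"dy": -8,"dz": 0,"roll": 0,"claw": -1},
])

```text
clock: 28.1
tcp_pos: [0.4796, -0.3942, 0.211]
orientation: [-0.0, 0.106, 0.994, -0.0]
wrist_force: [0.7, 1.1, 0.3]
finger_gap: 0.0224
grip_force: 50.0
```

>>> send_rows([
  {"dx": 0,"dy": 0,"dz": -1.5,"roll": 0,"claw": -1},
  {"dx": 0,"dy": 0,"dz": -3,"roll": 0,"claw": -1},
  {"dx": 0,"dy": 0,"dz": -4.5,"roll": 0,"claw": -1},
  {"dx": 0,"dy": 0,"dz": -6,"roll": 0,"claw": -1},
  {"dx": 0,"dy": 0,"dz": -6.8,"roll": 0,"claw": -1},
])

```text
clock: 28.72
tcp_pos: [0.4802, -0.3884, 0.0393]
orientation: [-0.001, 0.103, 0.995, 0.001]
wrist_force: [0.0, 0.1, -0.3]
finger_gap: 0.0228
grip_force: 50.0
```

>>> send_rows([
  {"dx": 0,"dy": 0,"dz": 0,"roll": 0,"claw": -1},
  {"dx": 0,"dy": 0,"dz": 0,"roll": 0,"claw": 0.2},
  {"dx": 0,"dy": 0,"dz": 0,"roll": 0,"claw": 0.2},
  {"dx": 0,"dy": 0,"dz": 1,"roll": 0,"claw": 0.2},
  {"dx": 0,"dy": 0,"dz": 2.5,"roll": 0,"claw": 0.2},
])

```text
clock: 29.35
tcp_pos: [0.4805, -0.3903, 0.1042]
orientation: [-0.0, 0.104, 0.995, 0.0]
wrist_force: [0.8, -0.1, 0.2]
finger_gap: 0.0513
grip_force: 0.0
```

>>> send_rows([
  {"dx": 0,"dy": 0,"dz": 2,"roll": 0,"claw": 0.6},
  {"dx": 0,"dy": 0.5,"dz": 4,"roll": 0,"claw": 1},
  {"dx": 0,"dy": 2,"dz": 4.6,"roll": 0,"claw": 1},
  {"dx": 0,"dy": 4,"dz": 4.6,"roll": 0,"claw": 1},
  {"dx": 0,"dy": 6,"dz": 4.6,"roll": 0,"claw": 1},
])

```text
clock: 29.98
tcp_pos: [0.4812, -0.2398, 0.2203]
orientation: [0.001, 0.104, 0.995, -0.001]
wrist_force: [0.5, 0.6, -0.4]
finger_gap: 0.085
grip_force: 0.0
```

```bash
python3 - <<'E'
from h import *
c=cam("top");im=c["image"]
for p in pegs(c,roi=(100,310,190,400)): print(p)
s=get_state();print(s["tcp_pos"],s["clock"])
cv2.imwrite("pics/t5.png",np.hstack([cv2.resize(im[220:340,160:290],(520,480),interpolation=cv2.INTER_CUBIC),cv2.resize(im[210:330,450:550],(280,336))[:336] if 0 else cv2.copyMakeBorder(cv2.resize(im[220:320,460:550],(270,300)),0,180,0,0,cv2.BORDER_CONSTANT)]))
E
```

```text
{'px': [251.0, 282.0], 'area': 707, 'len': 0.122, 'wid': 0.058, 'org': [0.4327, 0.2214], 'yaw': -15.4}
{'px': [191.0, 286.0], 'area': 283, 'len': 0.11, 'wid': 0.026, 'org': [0.4316, 0.3756], 'yaw': 3.2}
{'px': [271.0, 396.0], 'area': 121, 'len': 0.052, 'wid': 0.021, 'org': [0.1532, 0.1356], 'yaw': -91.8}
[ 0.48013725 -0.23381248  0.2203149 ] 30.025
```

View pics/t5.png

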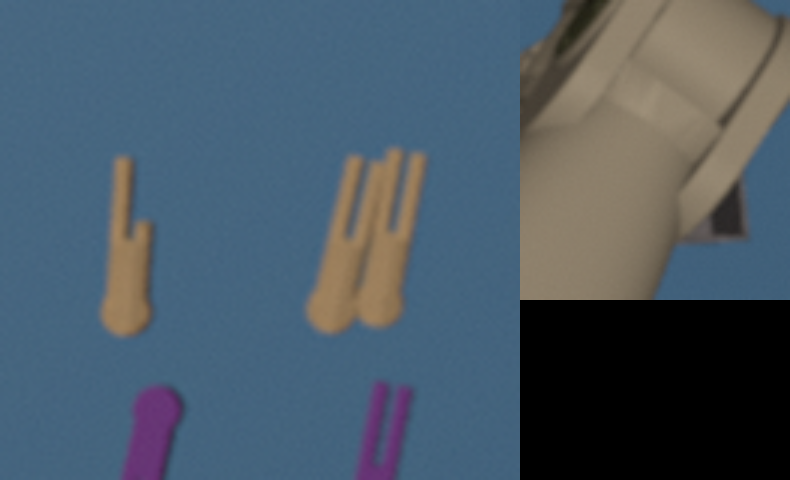

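Left in the crop is the snapped peg, unmoved. The two sound pegs lie side by side, heads touching at crop (330,308)/(378,305). Next is the snapped peg.

>>> send_rows([
  {"dx": 0,"dy": 1.6,"dz": 0,"roll": 0.4,"claw": 1},
  {"dx": -0.2,"dy": 3.4,"dz": 0,"roll": 0.8,"claw": 1},
  {"dx": -0.4,"dy": 5.4,"dz": 0,"roll": 1.2,"claw": 1},
  {"dx": -0.6,"dy": 7.4,"dz": 0,"roll": 1.6,"claw": 1},
  {"dx": -0.8,"dy": 9.4,"dz": 0,"roll": 1.9,"claw": 1},
])

```text
clock: 30.65
tcp_pos: [0.4611, -0.0045, 0.2199]
orientation: [0.001, -0.03, 1.0, -0.0]
wrist_force: [0.4, -0.1, 0.2]
finger_gap: 0.0852
grip_force: 0.0
```

>>> send_rows([
  {"dx": -0.2,"dy": 2,"dz": 0,"roll": 0,"claw": 1},
  {"dx": -0.4,"dy": 4,"dz": 0,"roll": 0,"claw": 1},
  {"dx": -0.6,"dy": 6,"dz": 0,"roll": 0,"claw": 1},
  {"dx": -0.8,"dy": 8,"dz": 0,"roll": 0,"claw": 1},
  {"dx": -0.9,"dy": 9.6,"dz": 0,"roll": 0,"claw": 1},
])

```text
clock: 31.28
tcp_pos: [0.4384, 0.2362, 0.2199]
orientation: [0.001, -0.03, 1.0, 0.0]
wrist_force: [0.9, -0.2, 1.1]
finger_gap: 0.0854
grip_force: 0.0
```

>>> send_rows([
  {"dx": -0.1,"dy": 1.8,"dz": -0.5,"roll": 0,"claw": 1},
  {"dx": -0.2,"dy": 3.6,"dz": -1.2,"roll": 0,"claw": 0.8},
  {"dx": -0.2,"dy": 5.2,"dz": -2.5,"roll": 0,"claw": 0.6},
  {"dx": -0.2,"dy": 5.4,"dz": -4,"roll": 0,"claw": 0.4},
  {"dx": -0.2,"dy": 5.4,"dz": -5,"roll": 0,"claw": 0.4},
])

```text
clock: 31.9
tcp_pos: [0.4331, 0.3701, 0.0928]
orientation: [0.0, -0.03, 1.0, 0.0]
wrist_force: [-0.1, -1.0, 0.0]
finger_gap: 0.0599
grip_force: 0.0
```

```bash
python3 - <<'E'
from h import *
s=get_state();print(s["tcp_pos"],s["finger_gap"],s["orientation"])
E
```

```text
[0.43309884 0.37009676 0.09275619] 0.05988341187918604 [ 2.84763071e-05 -2.98062259e-02  9.99555692e-01  8.65853555e-05]
```

>>> send_rows([
  {"dx": 0,"dy": 0.2,"dz": -1.5,"roll": 0,"claw": 0.4},
  {"dx": 0,"dy": 0.2,"dz": -2.8,"roll": 0,"claw": 0.4},
  {"dx": 0,"dy": 0.2,"dz": -3.45,"roll": 0,"claw": 0.4},
  {"dx": 0,"dy": 0.2,"dz": -3.45,"roll": 0,"claw": -1},
  {"dx": 0,"dy": 0.2,"dz": -3.45,"roll": 0,"claw": -1},
])

```text
clock: 32.52
tcp_pos: [0.4345, 0.3748, 0.0088]
orientation: [0.001, -0.029, 1.0, 0.001]
wrist_force: [-0.1, 1.7, 2.0]
finger_gap: 0.024
grip_force: 4.3
```

>>> send_rows([
  {"dx": 0,"dy": 0,"dz": 0,"roll": 0,"claw": -1},
  {"dx": 0,"dy": 0,"dz": 0,"roll": 0,"claw": -1},
  {"dx": 0,"dy": 0,"dz": 0,"roll": 0,"claw": -1},
  {"dx": 0,"dy": 0,"dz": 1.5,"roll": 0,"claw": -1},
  {"dx": 0,"dy": 0,"dz": 3.5,"roll": 0,"claw": -1},
])

```text
clock: 33.15
tcp_pos: [0.4323, 0.3735, 0.0947]
orientation: [-0.001, -0.029, 1.0, -0.001]
wrist_force: [1.8, 0.8, -0.7]
finger_gap: 0.0222
grip_force: 49.0
```

>>> send_rows([
  {"dx": 0.1,"dy": -0.6,"dz": 2,"roll": 0,"claw": -1},
  {"dx": 0.2,"dy": -2,"dz": 3.6,"roll": 0,"claw": -1},
  {"dx": 0.3,"dy": -4,"dz": 5,"roll": 0,"claw": -1},
  {"dx": 0.4,"dy": -6,"dz": 5,"roll": 0,"claw": -1},
  {"dx": 0.5,"dy": -8,"dz": 5,"roll": 0,"claw": -1},
])

```text
clock: 33.78
tcp_pos: [0.4462, 0.173, 0.221]
orientation: [0.001, -0.029, 1.0, 0.0]
wrist_force: [1.3, -0.0, -1.1]
finger_gap: 0.0225
grip_force: 49.0
```

>>> send_rows([
  {"dx": 0.1,"dy": -2,"dz": 0,"roll": 0,"claw": -1},
  {"dx": 0.2,"dy": -4,"dz": 0,"roll": 0,"claw": -1},
  {"dx": 0.3,"dy": -6,"dz": 0,"roll": 0,"claw": -1},
  {"dx": 0.4,"dy": -8,"dz": 0,"roll": 0,"claw": -1},
  {"dx": 0.5,"dy": -10,"dz": 0,"roll": 0,"claw": -1},
])

```text
clock: 34.4
tcp_pos: [0.4583, -0.0773, 0.2203]
orientation: [0.001, -0.029, 1.0, -0.0]
wrist_force: [2.4, 0.0, 0.0]
finger_gap: 0.0222
grip_force: 49.0
```

>>> send_rows([
  {"dx": 0.2,"dy": -2.4,"dz": 0,"roll": 0,"claw": -1},
  {"dx": 0.4,"dy": -4.8,"dz": 0,"roll": 0,"claw": -1},
  {"dx": 0.6,"dy": -7.2,"dz": 0,"roll": 0,"claw": -1},
  {"dx": 0.7,"dy": -9.6,"dz": 0,"roll": 0,"claw": -1},
  {"dx": 0.8,"dy": -11.6,"dz": 0,"roll": 0,"claw": -1},
])

```text
clock: 35.02
tcp_pos: [0.4782, -0.3681, 0.22]
orientation: [0.0, -0.028, 1.0, -0.0]
wrist_force: [-0.2, 0.1, 0.2]
finger_gap: 0.022
grip_force: 49.0
```

>>> send_rows([
  {"dx": -0.1,"dy": -0.9,"dz": -1,"roll": 0,"claw": -1},
  {"dx": -0.1,"dy": -0.9,"dz": -2.4,"roll": 0,"claw": -1},
  {"dx": -0.1,"dy": -0.9,"dz": -4,"roll": 0,"claw": -1},
  {"dx": -0.1,"dy": -0.9,"dz": -5.4,"roll": 0,"claw": -1},
  {"dx": -0.1,"dy": -0.9,"dz": -6.6,"roll": 0,"claw": -1},
])

```text
clock: 35.65
tcp_pos: [0.4756, -0.3879, 0.0536]
orientation: [-0.0, -0.029, 1.0, 0.0]
wrist_force: [0.9, -0.3, -0.6]
finger_gap: 0.0223
grip_force: 49.0
```

>>> send_rows([
  {"dx": 0,"dy": 0,"dz": 0,"roll": 0,"claw": -1},
  {"dx": 0,"dy": 0,"dz": 0,"roll": 0,"claw": 0.2},
  {"dx": 0,"dy": 0,"dz": 0,"roll": 0,"claw": 0.2},
  {"dx": 0,"dy": 0,"dz": 1,"roll": 0,"claw": 0.2},
  {"dx": 0,"dy": 0,"dz": 2.5,"roll": 0,"claw": 0.2},
])

```text
clock: 36.28
tcp_pos: [0.4757, -0.388, 0.1183]
orientation: [-0.0, -0.029, 1.0, 0.0]
wrist_force: [-0.5, -0.7, -0.1]
finger_gap: 0.051
grip_force: 0.0
```

>>> send_rows([
  {"dx": 0,"dy": 0,"dz": 2,"roll": 0,"claw": 0.6},
  {"dx": 0,"dy": 0.5,"dz": 4,"roll": 0,"claw": 1},
  {"dx": 0,"dy": 2,"dz": 4.6,"roll": 0,"claw": 1},
  {"dx": -0.5,"dy": 4,"dz": 4.6,"roll": 0,"claw": 1},
  {"dx": -1,"dy": 6,"dz": 4.6,"roll": 0,"claw": 1},
])

```text
clock: 36.9
tcp_pos: [0.4511, -0.2374, 0.2342]
orientation: [0.002, -0.029, 1.0, -0.001]
wrist_force: [0.6, 0.1, 0.1]
finger_gap: 0.0855
grip_force: 0.0
```

>>> send_rows([
  {"dx": -0.2,"dy": 1.5,"dz": 0,"roll": 0,"claw": 1},
  {"dx": -0.4,"dy": 3,"dz": 0,"roll": 0,"claw": 1},
  {"dx": -0.6,"dy": 4.5,"dz": 0,"roll": 0,"claw": 1},
  {"dx": -0.8,"dy": 6,"dz": 0,"roll": 0,"claw": 1},
  {"dx": -1,"dy": 7.5,"dz": 0,"roll": 0,"claw": 1},
])

```text
clock: 37.52
tcp_pos: [0.4262, -0.0497, 0.234]
orientation: [0.002, -0.029, 1.0, -0.0]
wrist_force: [0.3, 0.5, -0.3]
finger_gap: 0.0854
grip_force: 0.0
```

```bash
python3 - <<'E'
from h import *
s=get_state();print(s["tcp_pos"],s["clock"])
c=cam("top");im=c["image"];hsv=cv2.cvtColor(im,cv2.COLOR_BGR2HSV)
P=pegs(c,roi=(180,280,220,340));[print(p) for p in P]
m=cv2.inRange(hsv,(8,60,120),(22,190,255));m=m[240:310,210:280]
ys,xs=np.where(m>0);W=onz(c,np.c_[xs+210,ys+240],.016)[:,:2]
print(m.shape)
# head circles: at rows by y-extents across slices in x
for x in np.arange(.385,.51,.008):
    k=np.abs(W[:,0]-x)<.003; 
    yy=np.sort(W[k,1]); print(round(x,3),yy.min().round(3) if len(yy) else '',yy.max().round(3) if len(yy) else '', [ (round(float(a),3),round(float(b),3)) for a,b in zip(yy[:-1],yy[1:]) if b-a>.003])
print("tub",)
cv2.imwrite("pics/t6.png",np.hstack([cv2.resize(im[240:310,210:280],(480,480),interpolation=cv2.INTER_CUBIC),cv2.copyMakeBorder(cv2.resize(im[220:320,460:550],(270,300)),0,180,0,0,cv2.BORDER_CONSTANT)]))
E
```

```text
[ 0.42616042 -0.04972847  0.23395241] 37.525
{'px': [251.0, 282.0], 'area': 707, 'len': 0.122, 'wid': 0.058, 'org': [0.4327, 0.2214], 'yaw': -15.4}
(70, 70)
0.385 0.238 0.245 []
0.393 0.202 0.253 [(0.223, 0.23)]
0.401 0.2 0.256 []
0.409 0.2 0.254 []
0.417 0.2 0.249 [(0.223, 0.228)]
0.425 0.201 0.247 [(0.221, 0.226)]
0.433 0.198 0.247 [(0.219, 0.224)]
0.441 0.196 0.245 []
0.449 0.194 0.242 [(0.227, 0.237)]
0.457 0.194 0.24 [(0.199, 0.209), (0.225, 0.235)]
0.465 0.192 0.24 [(0.197, 0.207), (0.225, 0.233)]
0.473 0.19 0.238 [(0.197, 0.205), (0.223, 0.23)]
0.481 0.19 0.236 [(0.195, 0.205), (0.221, 0.228)]
0.489 0.187 0.234 [(0.195, 0.203), (0.218, 0.228)]
0.497 0.188 0.208 [(0.193, 0.203)]
0.505   []
tub
```

View pics/t6.png

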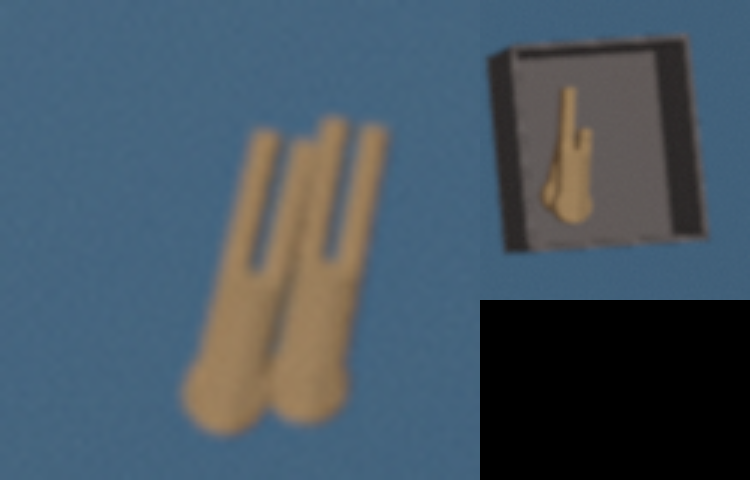

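Both faulty pegs are in the tub. The sound pair touch at the heads and legs with parallel outer waists 47 mm across, so one grip at their middle (x≈0.430, y≈0.2235) should hold both.

>>> send_rows([
  {"dx": 0,"dy": 2,"dz": 0,"roll": -0.4,"claw": 1},
  {"dx": 0,"dy": 4,"dz": 0,"roll": -0.8,"claw": 1},
  {"dx": 0.1,"dy": 6,"dz": 0,"roll": -1.2,"claw": 1},
  {"dx": 0.1,"dy": 8.5,"dz": -1,"roll": -1.6,"claw": 1},
  {"dx": 0.15,"dy": 10.9,"dz": -2,"roll": -1.8,"claw": 1},
])

```text
clock: 38.2
tcp_pos: [0.4306, 0.2171, 0.1866]
orientation: [0.002, 0.097, 0.995, 0.001]
wrist_force: [1.8, 0.7, 0.8]
finger_gap: 0.0853
grip_force: 0.0
```

>>> send_rows([
  {"dx": 0,"dy": 0,"dz": -1,"roll": 0,"claw": 1},
  {"dx": 0,"dy": 0,"dz": -2.5,"roll": 0,"claw": 1},
  {"dx": 0,"dy": 0,"dz": -4,"roll": 0,"claw": 1},
  {"dx": 0,"dy": 0,"dz": -5.4,"roll": 0,"claw": 0.8},
  {"dx": 0,"dy": 0,"dz": -5.4,"roll": 0,"claw": 0.8},
])

```text
clock: 38.83
tcp_pos: [0.428, 0.2144, 0.0491]
orientation: [-0.002, 0.096, 0.995, -0.001]
wrist_force: [-0.6, 0.1, 0.6]
finger_gap: 0.0772
grip_force: 0.0
```

```bash
python3 - <<'E'
from h import *
s=get_state();print(s["tcp_pos"],s["finger_gap"],s["orientation"])
w=cam("wrist");cv2.imwrite("pics/w7.png",cv2.resize(w["image"],(400,300)))
print(proj(w,[s["tcp_pos"]])*400/640)
E
```

```text
[0.42804809 0.21444337 0.04911627] 0.07716076454255609 [-1.58287674e-03  9.64960189e-02  9.95331902e-01 -6.46633462e-04]
[[200.48507327 191.586046  ]]
```

View pics/w7.png

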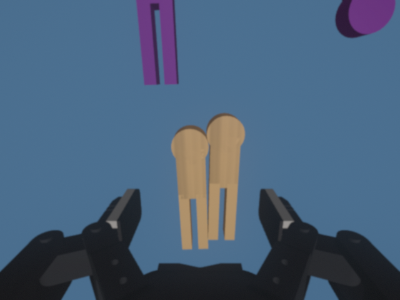

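Pair seen at (190..226,150..240), fingers straddling it once shifted about 8 mm to +y.

>>> send_rows([
  {"dx": 0.1,"dy": 0.33,"dz": -0.4,"roll": 0,"claw": 0.8},
  {"dx": 0.1,"dy": 0.33,"dz": -1.1,"roll": 0,"claw": 0.8},
  {"dx": 0.1,"dy": 0.33,"dz": -1.7,"roll": 0,"claw": 0.8},
  {"dx": 0.1,"dy": 0.33,"dz": -1.9,"roll": 0,"claw": 0.8},
  {"dx": 0.1,"dy": 0.33,"dz": -1.9,"roll": 0,"claw": 0.6},
], grip_force=50)

```text
clock: 39.5
tcp_pos: [0.432, 0.2233, 0.0026]
orientation: [-0.0, 0.097, 0.995, -0.0]
wrist_force: [0.5, 0.4, -0.8]
finger_gap: 0.0684
grip_force: 0.0
```

>>> send_rows([
  {"dx": 0,"dy": 0,"dz": 0,"roll": 0,"claw": 0.4},
  {"dx": 0,"dy": 0,"dz": 0,"roll": 0,"claw": 0.3},
  {"dx": 0,"dy": 0,"dz": 0,"roll": 0,"claw": -1},
  {"dx": 0,"dy": 0,"dz": 0,"roll": 0,"claw": -1},
  {"dx": 0,"dy": 0,"dz": 0,"roll": 0,"claw": -1},
])

```text
clock: 40.12
tcp_pos: [0.4325, 0.2233, 0.0037]
orientation: [0.001, 0.097, 0.995, 0.0]
wrist_force: [-1.7, -0.9, 7.4]
finger_gap: 0.0493
grip_force: 50.2
```

```bash
python3 - <<'E'
from h import *
s=get_state();print(s["tcp_pos"],s["finger_gap"],s["grip_force"])
w=cam("wrist");cv2.imwrite("pics/w8.png",cv2.resize(w["image"],(400,300)))
E
```

```text
[0.43245908 0.22325058 0.00370265] 0.049255617352027735 50.20359257468954
```

View pics/w8.png

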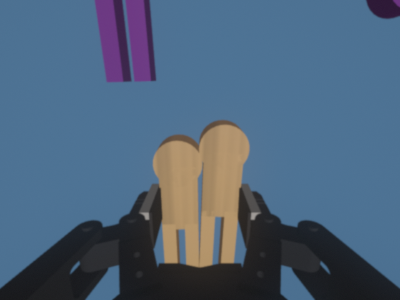

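Both held, heads at (178,160) and (224,147). Lift gently.

>>> send_rows([
  {"dx": 0,"dy": 0,"dz": 0.2,"roll": 0,"claw": -1},
  {"dx": 0,"dy": 0,"dz": 0.5,"roll": 0,"claw": -1},
  {"dx": 0,"dy": 0,"dz": 0.9,"roll": 0,"claw": -1},
  {"dx": 0,"dy": 0,"dz": 1.4,"roll": 0,"claw": -1},
  {"dx": 0,"dy": 0,"dz": 2,"roll": 0,"claw": -1},
], grip_force=60)

```text
clock: 40.8
tcp_pos: [0.432, 0.2232, 0.0536]
orientation: [0.0, 0.097, 0.995, 0.0]
wrist_force: [-0.3, 0.1, -0.5]
finger_gap: 0.0487
grip_force: 61.8
```

```bash
python3 - <<'E'
from h import *
s=get_state();print(s["tcp_pos"],s["finger_gap"],s["grip_force"])
w=cam("wrist");c=cam("scene");cv2.imwrite("pics/w9.png",np.hstack([cv2.resize(w["image"],(400,300)),cv2.resize(c["image"][170:320,200:400],(400,300))]))
E
```

```text
[0.43203632 0.22323938 0.05361434] 0.04874697950774696 61.823029574006796
```

View pics/w9.png

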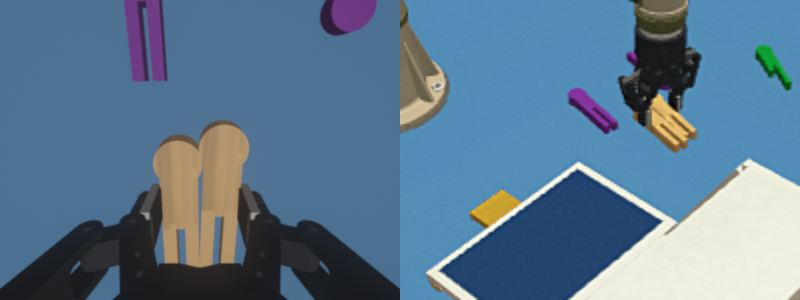

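>>> send_rows([
  {"dx": 0,"dy": 0,"dz": 1,"roll": 0,"claw": -1},
  {"dx": 0,"dy": 0,"dz": 2.2,"roll": 0,"claw": -1},
  {"dx": 0.1,"dy": -0.4,"dz": 3.4,"roll": 0,"claw": -1},
  {"dx": 0.4,"dy": -1.2,"dz": 4.4,"roll": 0,"claw": -1},
  {"dx": 0.8,"dy": -2.2,"dz": 5,"roll": 0.2,"claw": -1},
])

```text
clock: 41.52
tcp_pos: [0.4526, 0.1681, 0.1791]
orientation: [0.001, 0.082, 0.997, 0.0]
wrist_force: [0.6, -0.1, -0.7]
finger_gap: 0.0485
grip_force: 62.1
```

>>> send_rows([
  {"dx": 0.4,"dy": -1.1,"dz": 0,"roll": 0.3,"claw": -1},
  {"dx": 0.8,"dy": -2.2,"dz": 0,"roll": 0.6,"claw": -1},
  {"dx": 1.2,"dy": -3.3,"dz": 0,"roll": 0.9,"claw": -1},
  {"dx": 1.6,"dy": -4.4,"dz": 0,"roll": 1.2,"claw": -1},
  {"dx": 2,"dy": -5.5,"dz": 0,"roll": 1.4,"claw": -1},
])

```text
clock: 42.15
tcp_pos: [0.5021, 0.0298, 0.1775]
orientation: [-0.0, -0.016, 1.0, 0.0]
wrist_force: [-0.1, -0.6, -0.8]
finger_gap: 0.0488
grip_force: 62.1
```

>>> send_rows([
  {"dx": 0.4,"dy": -1.1,"dz": 0,"roll": 0,"claw": -1},
  {"dx": 0.8,"dy": -2.2,"dz": 0,"roll": 0,"claw": -1},
  {"dx": 1.2,"dy": -3.5,"dz": 0,"roll": 0,"claw": -1},
  {"dx": 1.7,"dy": -5.2,"dz": 0,"roll": 0,"claw": -1},
  {"dx": 1.7,"dy": -5.2,"dz": 0,"roll": 0,"claw": -1},
])

```text
clock: 42.78
tcp_pos: [0.5453, -0.102, 0.1772]
orientation: [0.0, -0.013, 1.0, -0.0]
wrist_force: [0.3, 0.6, -0.8]
finger_gap: 0.0485
grip_force: 62.2
```

```bash
python3 - <<'E'
from h import *
s=get_state();print(s["tcp_pos"],s["finger_gap"],s["grip_force"])
w=cam("wrist");c=cam("scene");cv2.imwrite("pics/w10.png",np.hstack([cv2.resize(w["image"],(400,300)),cv2.resize(c["image"][170:395,150:450],(400,300))]))
E
```

```text
[ 0.54531264 -0.10196987  0.17723091] 0.048501715739877056 62.17479659244418
```

View pics/w10.png

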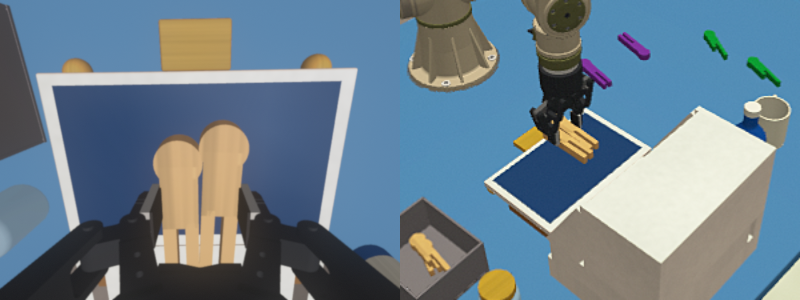

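Both pegs are held flat over the level flap, whose knobs and tab show in front. Lower gently.

>>> send_rows([
  {"dx": 0,"dy": 0,"dz": -0.6,"roll": 0,"claw": -1},
  {"dx": 0,"dy": 0,"dz": -1.2,"roll": 0,"claw": -1},
  {"dx": 0,"dy": 0,"dz": -1.8,"roll": 0,"claw": -1},
  {"dx": 0,"dy": 0,"dz": -2.2,"roll": 0,"claw": -1},
  {"dx": 0,"dy": 0,"dz": -2.2,"roll": 0,"claw": -1},
])

```text
clock: 43.5
tcp_pos: [0.5438, -0.0988, 0.1214]
orientation: [-0.001, -0.015, 1.0, 0.0]
wrist_force: [0.3, -0.3, -0.2]
finger_gap: 0.0484
grip_force: 62.2
```

>>> send_rows([
  {"dx": 0,"dy": 0,"dz": -0.1,"roll": 0,"claw": -1},
  {"dx": 0,"dy": 0,"dz": -0.15,"roll": 0,"claw": -1},
  {"dx": 0,"dy": 0,"dz": -0.2,"roll": 0,"claw": -1},
  {"dx": 0,"dy": 0,"dz": -0.2,"roll": 0,"claw": -1},
  {"dx": 0,"dy": 0,"dz": -0.2,"roll": 0,"claw": -1},
])

```text
clock: 44.12
tcp_pos: [0.5446, -0.0993, 0.1178]
orientation: [0.0, -0.015, 1.0, 0.0]
wrist_force: [-0.6, 0.0, -0.5]
finger_gap: 0.0491
grip_force: 62.2
```

>>> send_rows([
  {"dx": 0,"dy": 0,"dz": -0.05,"roll": 0,"claw": -1},
  {"dx": 0,"dy": 0,"dz": -0.08,"roll": 0,"claw": -1},
  {"dx": 0,"dy": 0,"dz": -0.08,"roll": 0,"claw": 0.7},
  {"dx": 0,"dy": 0,"dz": -0.08,"roll": 0,"claw": 0.9},
  {"dx": 0,"dy": 0,"dz": -0.08,"roll": 0,"claw": 0.9},
])

```text
clock: 44.75
tcp_pos: [0.5445, -0.0993, 0.1156]
orientation: [-0.0, -0.015, 1.0, 0.0]
wrist_force: [0.2, -0.5, -0.1]
finger_gap: 0.081
grip_force: 0.0
```

>>> send_rows([
  {"dx": 0,"dy": 0,"dz": 0,"roll": 0,"claw": 0.9},
  {"dx": 0,"dy": 0,"dz": 0.5,"roll": 0,"claw": 0.9},
  {"dx": 0,"dy": 0,"dz": 1.5,"roll": 0,"claw": 0.9},
  {"dx": 0,"dy": 0,"dz": 3,"roll": 0,"claw": 0.9},
  {"dx": 0,"dy": 0,"dz": 5,"roll": 0,"claw": 0.9},
])

```text
clock: 45.38
tcp_pos: [0.5439, -0.099, 0.2418]
orientation: [-0.001, -0.015, 1.0, 0.0]
wrist_force: [0.7, -0.3, 0.7]
finger_gap: 0.0812
grip_force: 0.0
```

>>> send_rows([
  {"dx": -0.5,"dy": 2,"dz": 0,"roll": 0,"claw": 1},
  {"dx": -1,"dy": 4,"dz": 0,"roll": 0,"claw": 1},
  {"dx": -1.5,"dy": 6,"dz": 0,"roll": 0,"claw": 1},
  {"dx": -2,"dy": 8,"dz": 0,"roll": 0,"claw": 1},
  {"dx": -2.5,"dy": 10,"dz": 0,"roll": 0,"claw": 1},
])

```text
clock: 46.0
tcp_pos: [0.4817, 0.1523, 0.2418]
orientation: [0.001, -0.015, 1.0, 0.0]
wrist_force: [1.1, 0.4, 0.3]
finger_gap: 0.0854
grip_force: 0.0
```

```bash
python3 - <<'E'
from h import *
s=get_state();print(s["tcp_pos"],s["clock"],s["qvel"].round(3))
c=cam("top");im=c["image"]
b=cam("scene")["image"]
cv2.imwrite("pics/f.png",np.hstack([cv2.resize(im[60:320,180:560],(440,300)),cv2.resize(b[150:390,120:400],(350,300))]))
E
```

```text
[0.48171048 0.15228161 0.24181235] 46.0 [ 0.818  0.015  0.014 -0.003 -0.002  0.811]
```

View pics/f.png

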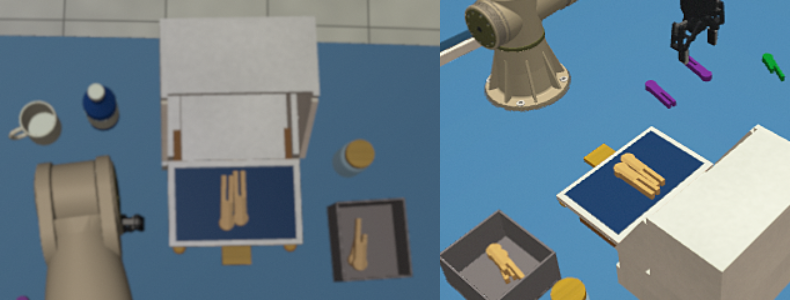

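The picture shows both sound pegs flat side by side on the level flap. Both faulty ones are in the tub, and the bottle, mug and jar have not moved. Let the arm settle and hand in.

>>> send_rows([
  {"dx": 0,"dy": 0,"dz": 0,"roll": 0,"claw": 1},
  {"dx": 0,"dy": 0,"dz": 0,"roll": 0,"claw": 1},
  {"dx": 0,"dy": 0,"dz": 0,"roll": 0,"claw": 1},
  {"dx": 0,"dy": 0,"dz": 0,"roll": 0,"claw": 1},
  {"dx": 0,"dy": 0,"dz": 0,"roll": 0,"claw": 1},
])

```text
clock: 46.72
tcp_pos: [0.4822, 0.1503, 0.2406]
orientation: [-0.0, -0.015, 1.0, 0.0]
wrist_force: [0.2, -0.2, 0.4]
finger_gap: 0.0856
grip_force: 0.0
```

```bash
python3 -c "
from workcell import hand_in
print(hand_in())"
```

```text
the job is handed in; nothing more can be done
None
```

The job is handed in, no verdict shown: both slides were pulled out to their stops first, the flap lies level on them, the two sound pegs lie flat side by side on it, the snapped and stubby pegs are in the tub, and the bottle, mug and jar were not touched.

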